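# Float the cooling clamp and strip the rubber moulds

### The job

Push the red-knobbed hydraulic lever past its stiff detent into the far FLOAT notch and leave it there, so that the cooling clamp lets go of the mould frames. Then clear all three frames: set each one that holds a yellow rubber mould down over the brass knock-out post so that the mould is poked up out of it (never turn a frame over to tip the mould out), lay the mould flat on the marble slab beside the others, and slide the empty frame down over the steel shaft of the storage post, one frame on another; a frame that was clamped empty goes straight there. Leave the other things on the bench where they are.

Things in the scene. Friction and masses are not known exactly. Their poses are not given: they have to be found in the camera images.
- valve_lever (a joint): Valve hand lever, rad, growing as the knob swings to the valve's +x (away from the robot). Notches: -0.30 CLAMP (red dab), 0 HOLD (yellow), 0.51 FLOAT (green, the far one; stop at 0.58). Starts in or between CLAMP and HOLD. CLAMP to HOLD takes about 5 N at the knob; on to FLOAT is a much stiffer detent, about 15 N, top at 0.29. Let go before that it springs back to HOLD; past it, it drops into FLOAT.
- lever_knob (a point): Centre of the lever's red ball knob, 34 mm across, on a 12 mm steel rod, 145 mm from the pivot, about 220 mm above the bench. The rod leans (0.15 - joint value) rad from vertical towards the valve's -x. Push the ball from its -x side: being round, it slips out of a pinch at the stiff detent.
- lever_pivot (a point): The lever's hinge, on the valve, 80 mm above the bench; the hinge axis is level, along this point's y, so the knob swings in its x-z plane.
- valve: Fixed hand-lever valve on a green plate 100 mm (x) by 85 mm (y), two ears up to 98 mm high beside the lever's foot; origin under its centre, on the bench. Its +x points roughly away from the robot.
- clamp: Fixed hydraulic cooling clamp, green bed 14 mm high, 330 mm wide (y). Origin on the bench under the middle of the frame row: frames sit on the bed at y = -112, 0, +112 mm, long side along x, between the fixed jaw (near the robot, face x = -42 mm, top 48 mm up) and the moving jaw (far, face x = +42 mm when shut, top 56 mm up).
- clamp_jaw (a joint): Opening of the clamp's moving jaw in m: 0 shut, about 0.014 open. The valve drives it: shut at CLAMP and HOLD, it draws back to the clamp's +x only as the lever drops into FLOAT. Shut, its claw reaches 6 mm over the far ends of the frames, 2 mm above them, so they cannot be lifted out.
- slab: Fixed pale marble cooling slab 96 mm (x) by 280 mm (y), 12 mm high; origin under its centre, on the bench. Up to three moulds fit on it next to each other.
- knockout: Fixed knock-out stand: dark steel base 100 (x) by 80 (y) by 10 mm with an upright brass post 20 mm thick in its middle, 21 mm above the base. Origin under its centre, on the bench. A frame set down with its hole over the post comes to rest on the base, and the post lifts the mould 16 mm in it.
- storage_post: Fixed storage post: wooden base 100 (x) by 80 (y) by 10 mm with an upright steel shaft 20 mm thick in its middle, 66 mm above the base, top tapered. Origin under its centre, on the bench. Empty frames go on it through their holes, one on another. It and the knock-out stand trade places from start to start.
- frame0: Aluminium mould frame, a tray 82 mm (x) by 58 mm (y) by 28 mm high, 0.17 kg; walls 6 mm, floor 5 mm with a round hole 28 mm across in its middle; recess 70 by 46 mm. Origin: centre of its underside. Starts in the clamp, with a mould in it or, in some starts, empty (it then fills its bay so that the jaw bears evenly).
- mould0: Yellow rubber mould, a block 68 mm (x) by 44 mm (y) by 22 mm high, about 75 g, with a dark sprue mouth on one face. Origin: its centre (11 mm above its underside). Starts in frame0, sunk 1 mm below the rim, with 1 mm play all round. Two or three moulds are there; an absent one reads None.
- frame1: Aluminium mould frame, a tray 82 mm (x) by 58 mm (y) by 28 mm high, 0.17 kg; walls 6 mm, floor 5 mm with a round hole 28 mm across in its middle; recess 70 by 46 mm. Origin: centre of its underside. Starts in the clamp, with a mould in it or, in some starts, empty (it then fills its bay so that the jaw bears evenly).
- mould1: Yellow rubber mould, a block 68 mm (x) by 44 mm (y) by 22 mm high, about 75 g, with a dark sprue mouth on one face. Origin: its centre (11 mm above its underside). Starts in frame1, sunk 1 mm below the rim, with 1 mm play all round. Two or three moulds are there; an absent one reads None.
- frame2: Aluminium mould frame, a tray 82 mm (x) by 58 mm (y) by 28 mm high, 0.17 kg; walls 6 mm, floor 5 mm with a round hole 28 mm across in its middle; recess 70 by 46 mm. Origin: centre of its underside. Starts in the clamp, with a mould in it or, in some starts, empty (it then fills its bay so that the jaw bears evenly).
- mould2: Yellow rubber mould, a block 68 mm (x) by 44 mm (y) by 22 mm high, about 75 g, with a dark sprue mouth on one face. Origin: its centre (11 mm above its underside). Starts in frame2, sunk 1 mm below the rim, with 1 mm play all round. Two or three moulds are there; an absent one reads None.
- talc_jar: White-capped jar, 60 mm across, 100 mm high; does not belong to the job, leave it where it is. Origin on its underside.
- wax_tub: Closed turquoise tub 84 by 114 by 53 mm; does not belong to the job, leave it where it is. Origin on its underside.
- spatula: Spatula, 170 mm long, lying flat; does not belong to the job, leave it where it is. Origin on its underside.
- brush: Bench brush, 160 mm long, lying flat; does not belong to the job, leave it where it is. Origin on its underside.
- dish: Red bowl 100 mm across, 35 mm high; does not belong to the job, leave it where it is. Origin on its underside.
- hammer: Hammer, 200 mm long, lying flat; does not belong to the job, leave it where it is. Origin on its underside.
- spare_lid: White plastic lid, 64 mm across, 22 mm high; does not belong to the job, leave it where it is. Origin on its underside.

How it is judged (in metres and radians):
On the way:
1. the lever stands in the FLOAT notch (value of joint valve_lever above 0.45 rad), for 0.3 s.
At the end, for the whole second after the job is handed in: Lever in FLOAT (joint above 0.45). Every mould flat (0.12 rad, either face up) on the slab itself, centre inside its outline, 7 to 15 mm above its top. Every frame threaded on the storage shaft: within 9 mm of its axis, level within 0.1 rad, underside under 71 mm above the bench. All at rest (value of joint valve_lever above 0.45 rad and x of mould0 in the frame of slab between -0.048 and 0.048 m and y of mould0 in the frame of slab between -0.14 and 0.14 m and z of mould0 in the frame of slab between 0.019 and 0.027 m and angle between the z axis of each of mould0, mould1, mould2 and the z axis of slab, either way round below 0.12 rad and linear speed of each of mould0, frame0, mould1, frame1, mould2, frame2 below 0.02 m/s and horizontal distance between each of frame0, frame1, frame2 and storage_post below 0.009 m and z of each of frame0, frame1, frame2 in the frame of storage_post below 0.071 m and angle between the z axis of each of frame0, frame1, frame2 and the z axis of storage_post, either way round below 0.1 rad and x of mould1 in the frame of slab between -0.048 and 0.048 m and y of mould1 in the frame of slab between -0.14 and 0.14 m and z of mould1 in the frame of slab between 0.019 and 0.027 m and x of mould2 in the frame of slab between -0.048 and 0.048 m and y of mould2 in the frame of slab between -0.14 and 0.14 m and z of mould2 in the frame of slab between 0.019 and 0.027 m); the robot touches nothing.
It fails at once if a bystander (jar, tub, spatula, brush, bowl, hammer, lid) is moved by more than 40 mm (distance of any of talc_jar, wax_tub, spatula, brush, dish, hammer, spare_lid from where it was at the start of the episode above 0.04 m).
It fails at once if a frame is turned over (tilted by more than 1.2 rad) (angle between any of frame0, frame1, frame2's own z axis and vertical above 1.2 rad).
Of mould0, mould1, mould2 only 2 to 3 are there at a start; the rules pass over those that are not, and their reading is None.
At some moment in a run one of mould0, mould1, mould2 may be knocked a few centimetres aside while the robot is not near it.
Once in a run the grip may slacken for a moment while it holds something.
It also fails if it takes over 210 s, if anything falls off the work surface, if the arm or the gripper's body presses on something with over 40 N, if the wrist force passes 120 N, or if a joint passes its speed limit or range.

### The arm

A 6-joint arm with a two-finger parallel gripper is mounted at the origin on the work surface. World frame = base frame: x ahead of the robot, y to its left, z up, the work surface at z = 0. Lengths are in m, angles in degrees, forces in N, time in s.
With the tool pointing down it reaches from about 0.375 to 0.9 m from the base axis. Payload 3.1 kg.
Tool frame: the origin (TCP) lies at the very end of the fingers, on their centre line; the grasp point (between the pads) lies 19 mm behind it (grasp_offset is the distance from the TCP to the grasp point, in m); z points along the fingers, y is the direction in which the jaws open and shut (so a half turn about z gives the same grasp; the last joint's range is limited). The gripper opens to 87 mm and grips with 3 to 60 N. Pads are 19 mm wide; open, the fingers measure 117 mm over their backs; the gripper's body (75 mm by 190 mm) begins 51 mm behind the grasp point.
Start: joints at [-76.862, 30.224, 82.088, -0, 67.689, -10.227], TCP at [0.248, -0.574, 0.223] pointing down, gripper open.
Joint ranges: [-176.69, 176.69], [-43.24, 126.21], [12.49, 139.97], [-82, 262], [0, 151.66], [-163.58, 163.58]. Speed limits (degrees/s): [159.86, 159.86, 180, 180, 180, 180].

### API

Orientations are given as a 3x3 rotation matrix whose columns are the frame's x, y, z axes.
In Python, from rig import * gives the robot as it stands. The module is installed in compiled form; this text tells all that it offers.
- The arm moves only by the tool play_rows, never from a script. Its argument "plan" is a list that holds one entry, the list of rows, each a list of 7 numbers: the shift along the world's x, y, z each as a share of 5 cm, from -1 to 1, then the turn, a rotation vector about the world's x, y, z each as a share of pi rad, from -1 to 1, then the gripper's target within -1 to 1 (fully open at 1, half-way at 0, shut at -1). A call has 1 to 12 rows; each row shifts and turns the commanded pose from where the row before left it; what a row does not reach is not made up. A row lasts 1/10 s, in which the tool goes at most 50 mm and 8.59 degrees, less where a joint would pass 70% of its speed; a pose out of reach is approached as far as the arm can. A call with a number of a shift or a turn outside -1 to 1 is refused whole. A call with a gripper value outside its range is refused whole. The fingers move at their own pace and stop on an object; the grip force is fixed at half the most. Time passes only in rows, so rows that do not move let the fingers close. It gives the time, the measured TCP pose, the force and the opening at its end, in the units of the state.
- read_state(): the state, without advancing time (a new reading comes with each control period).
- capture(name): name is "scene" or "top" or "wrist"; returns the picture (400x640x3 uint8, red, green, blue); there is no depth.
- camera_params(name): a dict with "intrinsics" (3x3 intrinsics, pixels), "R" (3x3) and "t" (3): a world point X has camera coordinates R X + t; the wrist camera has in their place "mount" (4x4, takes a point from camera to tool coordinates, whose origin is the TCP and whose axes are the flange's). Camera axes: x right, y down, z forward; pixel columns grow to the right and rows downward; lengths in m; the calibration is good to about 2 mm. The wrist camera is an equidistant fisheye: a pixel r from the principal point sees the ray r / f radians off the axis. A picture is of the moment at which its call begins: read the wrist's pose just before it. camera_params takes no time and is no camera call.
- hand_in(): hands the job in, once; it reports no verdict.
The state is a dict: "time_s": time; "joint_positions": joint angles; "qvel": joint speeds; "tau": joint torques, N m; "position": TCP position; "tcp_rot": TCP orientation; "force": force on the tool from outside, world axes, zero at the start; "moment": the same for the moment, N m; "opening": opening from 0.0 (shut) to 1.0 (fully open).
Only numpy, scipy, OpenCV 4.12 (cv2) and the standard library are available. Lean on these libraries where they do the work, as an engineer would, in place of code of your own. Each camera call takes 0.05 s, during which the arm holds its last target. There are 200 camera calls.

## Working session

There is one attempt and no reset: what is moved stays moved. The work goes in short steps, Python scripts to look and compute and a tool call to move; the robot and the scene stay as the last step left them, time stands still between calls to the robot, and variables do not carry over. Pictures are saved under pics/ and viewed, about 12 in all and at most 16, crops included, and the job is handed in when it is done.

Besides the shell and the picture viewer there is one more tool, called after "Call:" in YAML: its name, and indented under it one key for each argument. play_rows: Moves the arm, as the interface text tells. Its arguments: {"type":"object","properties":{"plan":{"type":"array"}},"required":["plan"]}

```bash
mkdir -p pics
python3 - <<'E'
from rig import *
import cv2,numpy as np
s=read_state(); print(s['time_s'],s['position'],s['tcp_rot'],s['opening'])
for n in("scene","top"):
    cv2.imwrite(f"pics/{n}0.png",cv2.cvtColor(capture(n),cv2.COLOR_RGB2BGR))
for n in("scene","top","wrist"):
    print(n,camera_params(n))
E
```

```text
0.0 [ 0.24773121 -0.57301187  0.22161164] [[ 9.17993145e-01  3.96595970e-01 -4.71154896e-04]
 [ 3.96596071e-01 -9.17990953e-01  2.04114680e-03]
 [ 3.76994665e-04 -2.06061695e-03 -9.99997806e-01]] 1.000353433324744
scene {'intrinsics': array([[370.63178508,   0.        , 319.82415368],
       [  0.        , 370.63178508, 199.43966934],
       [  0.        ,   0.        ,   1.        ]]), 'R': array([[ 0.83274349,  0.55318479, -0.02291009],
       [ 0.31170129, -0.50261867, -0.8063602 ],
       [-0.45758123,  0.66435011, -0.59098084]]), 't': array([-0.41350046, -0.04406742,  1.42606135])}
top {'intrinsics': array([[421.08212476,   0.        , 310.8658272 ],
       [  0.        , 421.08212476, 203.33660074],
       [  0.        ,   0.        ,   1.        ]]), 'R': array([[ 0.02470684, -0.9996764 ,  0.0060557 ],
       [-0.98173354, -0.0254056 , -0.18855718],
       [ 0.18865001, -0.00128643, -0.98204354]]), 't': array([-0.04533283,  0.55136846,  1.20889274])}
wrist {'intrinsics': array([[309.70691629,   0.        , 317.37699256],
       [  0.        , 309.70691629, 193.23398192],
       [  0.        ,   0.        ,   1.        ]]), 'mount': array([[ 3.35171497e-04, -9.56938827e-01, -2.90289459e-01,
         7.94511007e-02],
       [ 9.99999230e-01, -2.60535229e-05,  1.24049584e-03,
        -3.36543979e-04],
       [-1.19464170e-03, -2.90289651e-01,  9.56938081e-01,
        -1.61906169e-01],
       [ 0.00000000e+00,  0.00000000e+00,  0.00000000e+00,
         1.00000000e+00]])}
```

View pics/scene0.png

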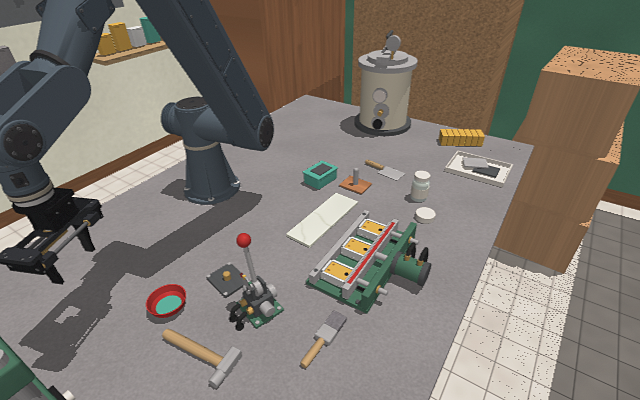

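View pics/top0.png

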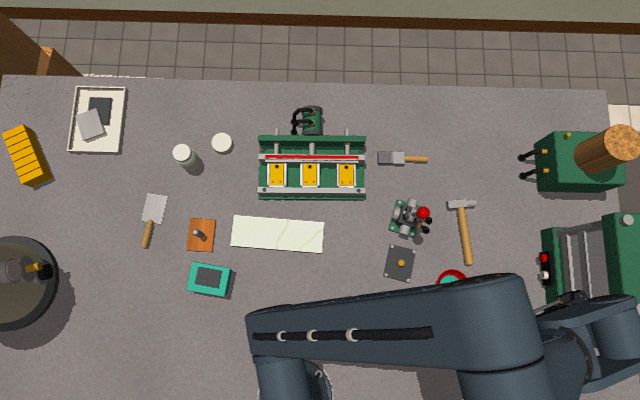

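The scene view shows the lever at (245,240), the brass knock-out stand at (227,275), the storage post at (356,180) and the clamp with three yellow moulds. The top view shows moulds at about (277,175), (310,175) and (346,175), the slab at (277,234), knock-out at (400,263), storage at (201,235) and knob at (423,212).

```bash
cat > h.py <<'E'
from rig import *
import cv2,numpy as np
P={n:camera_params(n) for n in("scene","top","wrist")}
def ray(n,u,v,s=None):
    K=P[n]["intrinsics"]; x=(u-K[0,2])/K[0,0]; y=(v-K[1,2])/K[1,1]
    if n=="wrist":
        r=np.hypot(x,y); d=np.array([x/r*np.sin(r),y/r*np.sin(r),np.cos(r)]) if r>0 else np.array([0,0,1.])
        M=P[n]["mount"]; R=np.array(s["tcp_rot"]); p=np.array(s["position"])
        return p+R@M[:3,3], R@M[:3,:3]@d
    R,t=P[n]["R"],P[n]["t"]; return -R.T@t, R.T@np.array([x,y,1.])
def on(n,u,v,z,s=None):
    o,d=ray(n,u,v,s); return o+d*(z-o[2])/d[2]
def tri(a,b):
    (o1,d1),(o2,d2)=a,b; k=np.linalg.lstsq(np.c_[d1,-d2],o2-o1,rcond=None)[0]
    p,q=o1+k[0]*d1,o2+k[1]*d2; return (p+q)/2,np.linalg.norm(p-q)
def blobs(im,lo,hi,amin=20,roi=None):
    h=cv2.cvtColor(im,cv2.COLOR_RGB2HSV); m=cv2.inRange(h,np.array(lo),np.array(hi))
    if roi: k=np.zeros_like(m);k[roi[1]:roi[3],roi[0]:roi[2]]=255; m&=k
    c=cv2.findContours(cv2.morphologyEx(m,cv2.MORPH_CLOSE,np.ones((3,3))),cv2.RETR_EXTERNAL,cv2.CHAIN_APPROX_NONE)[0]
    return sorted([x for x in c if cv2.contourArea(x)>=amin],key=lambda x:-cv2.contourArea(x))
def rect(n,c,z,s=None):
    w=np.array([on(n,*p[0],z,s)[:2] for p in c],np.float32); r=cv2.minAreaRect(w*1000)
    return r   # centre mm, size mm, angle deg
def longdir(r):
    b=cv2.boxPoints(r); e=[b[1]-b[0],b[2]-b[1]]; e=max(e,key=np.linalg.norm); return np.degrees(np.arctan2(e[1],e[0]))
def snap(n,name=None,crop=None,k=1):
    s=read_state(); im=capture(n)
    if name:
        o=im if crop is None else im[crop[1]:crop[3],crop[0]:crop[2]]
        cv2.imwrite(f"pics/{name}.png",cv2.cvtColor(cv2.resize(o,None,fx=k,fy=k,interpolation=cv2.INTER_CUBIC),cv2.COLOR_RGB2BGR))
    return s,im
E
python3 - <<'E'
from h import *
np.set_printoptions(precision=4,suppress=True)
t=capture("top"); s=capture("scene")
def show(lbl,n,cs,z,k=4):
    for c in cs[:k]:
        r=rect(n,c,z); m=cv2.moments(c); print(lbl,n,"px",round(m['m10']/m['m00']),round(m['m01']/m['m00']),np.round(r[0],1),np.round(r[1],1),"dir",round(longdir(r),1))
show("mould","top",blobs(t,(20,140,120),(32,255,255),60,(255,130,370,205)),.041)
show("mould","scene",blobs(s,(20,140,120),(32,255,255),60,(310,200,400,300)),.041)
show("slab","top",blobs(t,(0,0,190),(180,40,255),500,(225,205,330,260)),.012)
show("stor base","top",blobs(t,(5,120,60),(18,255,255),200,(180,210,220,260)),.010)
show("brass","top",blobs(t,(15,100,80),(30,255,255),10,(385,245,415,285)),.031)
show("brass","scene",blobs(s,(12,90,80),(30,255,255),10,(205,260,250,300)),.031)
show("kbase","top",blobs(t,(0,0,30),(180,60,105),200,(380,243,418,285)),.010)
show("knob","top",blobs(t,(0,160,100),(8,255,255),30,(400,195,440,230)),.22)
show("plate","top",blobs(t,(60,80,40),(90,255,255),30,(380,190,440,245)),.005)
def cen(c): (u,v),r=cv2.minEnclosingCircle(c); return u,v
a=blobs(t,(0,160,100),(8,255,255),30,(400,195,440,230))[0]; b=blobs(s,(0,160,100),(8,255,255),30,(230,230,260,250))[0]
print("knob",tri(ray("top",*cen(a)),ray("scene",*cen(b))), cv2.minEnclosingCircle(a)[1])
show("shafttop px","top",blobs(t,(0,0,90),(180,40,255),5,(190,222,212,245)),.076)
show("jawred","top",blobs(t,(0,160,100),(8,255,255),60,(255,140,370,175)),.056)
show("dish","top",blobs(t,(0,160,80),(8,255,255),20,(430,260,475,300)),.035)
cv2.imwrite("pics/a.png",cv2.cvtColor(np.vstack([cv2.resize(t[190:290,380:480],None,fx=4,fy=4,interpolation=2)]),cv2.COLOR_RGB2BGR))
b=cv2.resize(t[190:290,180:330],None,fx=4,fy=4,interpolation=2)
c=cv2.resize(s[225:340,200:300],None,fx=4,fy=4,interpolation=2)
cv2.imwrite("pics/ab.png",cv2.cvtColor(np.hstack([cv2.resize(t[190:290,380:480],(400,400),interpolation=2),cv2.resize(s[228:328,200:300],(400,400),interpolation=2)]),cv2.COLOR_RGB2BGR))
E
```

```text
mould top px 346 174 [ 649.  -136.9] [63.8 43. ] dir 0.7
mould top px 276 174 [645.   77.3] [66.4 42.8] dir 1.5
mould top px 310 174 [646.1 -25. ] [63.3 40. ] dir 1.5
mould scene px 337 270 [ 648.  -136.7] [59.5 41.8] dir 1.2
mould scene px 357 246 [645.6 -24.4] [60.1 41. ] dir 0.7
mould scene px 372 227 [643.6  77. ] [58.6 40. ] dir 1.1
slab top px 277 234 [464.1  70. ] [277.7  94.3] dir 86.8
stor base top px 201 235 [455.3 302. ] [80.2 98.5] dir -2.4
brass top px 401 262 [ 385.9 -302.1] [17.7 21.1] dir -88.6
brass scene px 227 275 [ 394.4 -309.5] [17.9 36.3] dir -34.6
kbase top px 399 263 [ 384.  -302.3] [ 82.  101.9] dir -12.6
knob top px 423 212 [ 498.4 -320.1] [28.5 39.9] dir -1.3
plate top px 394 226 [ 499.1 -291.1] [30.4 34.1] dir -14.4
plate top px 413 232 [ 480.  -346.5] [19.9 28.6] dir -20.7
knob (array([ 0.4994, -0.3182,  0.2214]), np.float64(0.00402305185234765)) 7.905794143676758
shafttop px top px 195 232 [454.7 302.1] [12.1 11.6] dir 4.3
jawred top px 307 156 [697.8 -28.3] [  8.2 280.8] dir -89.3
dish top px 452 274 [ 351.1 -446.2] [32.  91.2] dir -78.1
```

View pics/ab.png

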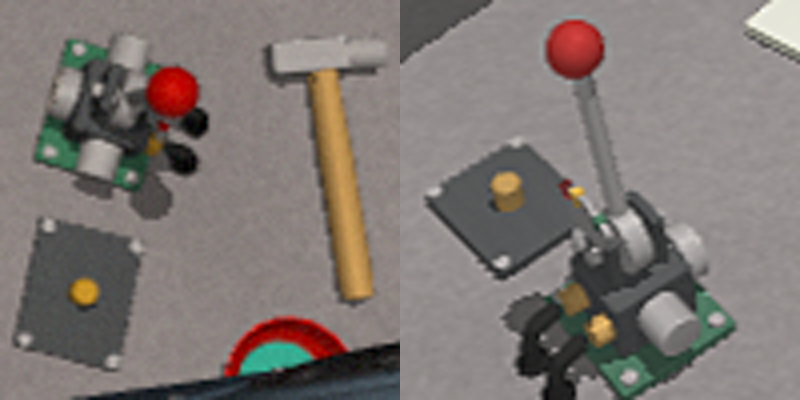

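Knob is at (0.499,-0.318,0.221), which fits HOLD, and the valve's +x is about -14° yaw. I'm moving behind the knob with the fingers part-closed as a cradle.

Call:
play_rows:
  plan:
    - [[0.4,0.53,-0.03,0,0,-0.0416,-0.5],[0.4,0.53,-0.03,0,0,-0.0416,-0.5],[0.4,0.53,-0.03,0,0,-0.0416,-0.5],[0.4,0.53,-0.03,0,0,-0.0416,-0.5],[0.4,0.53,-0.03,0,0,-0.0416,-0.5],[0.4,0.53,-0.03,0,0,0,-0.5],[0.4,0.53,-0.03,0,0,0,-0.5],[0.4,0.53,-0.03,0,0,0,-0.5],[0.4,0.53,-0.03,0,0,0,-0.5],[0.36,0.53,-0.03,0,0,0,-0.5],[0,0,0,0,0,0,-0.5],[0,0,0,0,0,0,-0.5]]

```text
time_s: 1.4
position: [0.4461, -0.3083, 0.2075]
tcp_rot: [[0.97, -0.241, -0.0], [-0.241, -0.97, -0.0], [-0.0, 0.0, -1.0]]
force: [-0.0, -1.0, 0.4]
opening: 0.25
```

Run:
```python
from h import *
np.set_printoptions(precision=4,suppress=True)
s,w=snap("wrist","w1"); _,t=snap("top"); _,sc=snap("scene")
print(s['position'],s['tcp_rot'][:,1],s['opening'],s['force'])
def cen(c): (u,v),r=cv2.minEnclosingCircle(c); return u,v
b=cen(blobs(sc,(0,160,100),(8,255,255),30,(230,230,260,250))[0]); a=blobs(w,(0,150,80),(8,255,255),100)
for c in a[:3]: print(cv2.minEnclosingCircle(c)); print(on("wrist",*cen(c),.2214,s))
print(tri(ray("wrist",*cen(a[0]),s),ray("scene",*b)))
print("valve centre",on("top",405,218.5,.004))
```

```text
[ 0.4461 -0.3083  0.2075] [-0.2413 -0.9705  0.0004] 0.24953143776905184 [-0.037  -0.965   0.4213]
((312.6146240234375, 145.13427734375), 37.28858184814453)
[ 0.5036 -0.3204  0.2214]
((449.9117736816406, 233.9705810546875), 34.28277587890625)
[ 0.4386 -0.383   0.2214]
((76.5, 48.0), 83.64369201660156)
[ 0.6    -0.2012  0.2214]
(array([ 0.5045, -0.3202,  0.2256]), np.float64(0.0009369934692676369))
valve centre [ 0.5214 -0.324   0.004 ]
```

View pics/w1.png

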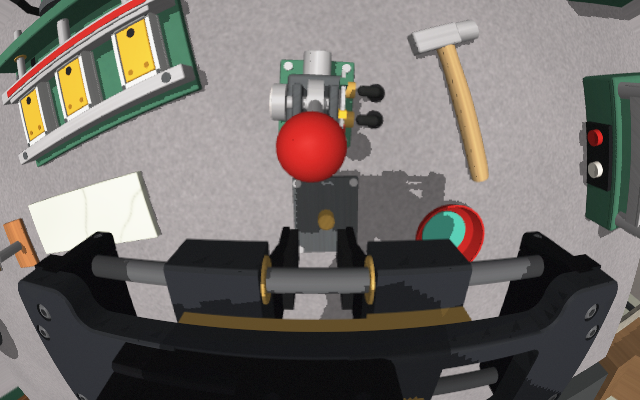

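The wrist view shows the red knob at (313,145) dead ahead, with the fingers centred behind it. Next I push.

Call:
play_rows:
  plan:
    - [[0.3,-0.075,0,0,0,0,-0.5],[0.25,-0.062,0,0,0,0,-0.5],[0.15,-0.037,0,0,0,0,-0.5],[0.15,-0.037,0,0,0,0,-0.5],[0.15,-0.037,0,0,0,0,-0.5],[0.15,-0.037,0,0,0,0,-0.5],[0.15,-0.037,0,0,0,0,-0.5],[0.15,-0.037,0,0,0,0,-0.5],[0.15,-0.037,0,0,0,0,-0.5],[0.15,-0.037,0,0,0,0,-0.5]]

```text
time_s: 2.55
position: [0.5324, -0.329, 0.2066]
tcp_rot: [[0.97, -0.243, -0.003], [-0.243, -0.97, 0.003], [-0.004, -0.002, -1.0]]
force: [-1.2, 1.7, -2.8]
opening: 0.253
```

Call:
play_rows:
  plan:
    - [[0.15,-0.037,0,0,0,0,-0.5],[0.1,-0.025,0,0,0,0,-0.5],[0,0,0,0,0,0,-0.5],[0,0,0,0,0,0,-0.5]]

```text
time_s: 2.95
position: [0.5463, -0.3339, 0.2077]
tcp_rot: [[0.97, -0.243, 0.001], [-0.243, -0.97, -0.001], [0.001, 0.001, -1.0]]
force: [-0.2, 0.9, -0.7]
opening: 0.253
```

Run:
```python
from h import *
np.set_printoptions(precision=4,suppress=True)
s,w=snap("wrist"); sc=capture("scene"); t=capture("top")
print(s['position'],s['force'])
def cen(c): (u,v),r=cv2.minEnclosingCircle(c); return u,v
a=blobs(w,(0,150,80),(8,255,255),100,(230,50,400,240)); b=blobs(sc,(0,160,100),(8,255,255),20,(230,220,300,260))
for c in a[:2]: print(cen(c),on("wrist",*cen(c),.216,s))
for c in b[:2]: print(cen(c),on("scene",*cen(c),.216))
j=blobs(t,(0,160,100),(8,255,255),60,(255,130,370,175))
for c in j[:1]: print("jaw",rect("top",c,.056))
```

```text
[ 0.5463 -0.3339  0.2077] [-0.1576  0.8825 -0.6751]
(316.0, 204.86363220214844) [ 0.5722 -0.3398  0.216 ]
(260.5, 257.5) [ 0.5687 -0.3356  0.216 ]
jaw ((711.6082763671875, -29.427734375), (6.38294792175293, 278.4547424316406), 1.5264079570770264)
```

The knob swung about 70 mm and the jaw drew back about 14 mm, so the lever is in FLOAT and the clamp is open. I'm backing off and moving over the nearest frame.

Call:
play_rows:
  plan:
    - [[-0.4,0.1,0.3,0,0,0,-0.5],[-0.3,0.07,0.5,0,0,0,-0.5],[0.43,0.63,-0.16,0,0,0.0145,1],[0.43,0.63,-0.16,0,0,0.0145,1],[0.43,0.63,-0.16,0,0,0.0145,1],[0.43,0.63,-0.16,0,0,0.0145,1],[0.43,0.63,-0.16,0,0,0.0145,1],[0.43,0.63,-0.16,0,0,0.0145,1],[0,0,0,0,0,0,1],[0,0,0,0,0,0,1]]

```text
time_s: 4.1
position: [0.6398, -0.1352, 0.1993]
tcp_rot: [[1.0, 0.029, -0.001], [0.029, -1.0, -0.0], [-0.001, 0.0, -1.0]]
force: [-0.5, -0.1, 0.4]
opening: 0.894
```

```bash
cat >> h.py <<'E'
Y=((20,130,110),(32,255,255))
def st(s):
    R=s['tcp_rot']; print("t",round(s['time_s'],2),"pos",np.round(s['position'],4),"jawyaw",round(np.degrees(np.arctan2(R[1,1],R[0,1])),1),"F",np.round(s['force'],1),"op",round(s['opening'],3))
def show(lbl,n,cs,z,s=None,k=6):
    for c in cs[:k]:
        r=rect(n,c,z,s); m=cv2.moments(c); print(lbl,n,"px",round(m['m10']/m['m00']),round(m['m01']/m['m00']),np.round(r[0],1),np.round(r[1],1),"dir",round(longdir(r),1))
E
python3 - <<'E'
from h import *
s,w=snap("wrist","w2"); st(s); t=capture("top")
show("mould","wrist",blobs(w,*Y,150),.041,s)
show("mould","top",blobs(t,*Y,60,(255,130,370,205)),.041)
j=blobs(t,(0,160,100),(8,255,255),60,(255,130,370,175)); show("jaw","top",j,.056)
E
```

```text
t 4.1 pos [ 0.6398 -0.1352  0.1993] jawyaw -88.3 F [-0.5 -0.1  0.4] op 0.894
mould wrist px 319 167 [ 649.5 -137.3] [67.6 43.1] dir 0.9
mould wrist px 217 167 [648.2 -25.3] [67.5 43.9] dir 0.7
mould wrist px 140 168 [646.6  75.8] [67.6 43.6] dir 0.7
mould top px 276 174 [645.   77.3] [66.4 42.8] dir 1.5
mould top px 306 170 [652.2 -18.7] [50.7 27.7] dir 1.5
jaw top px 294 152 [709.9  34.8] [  6.4 149.9] dir -88.5
```

View pics/w2.png

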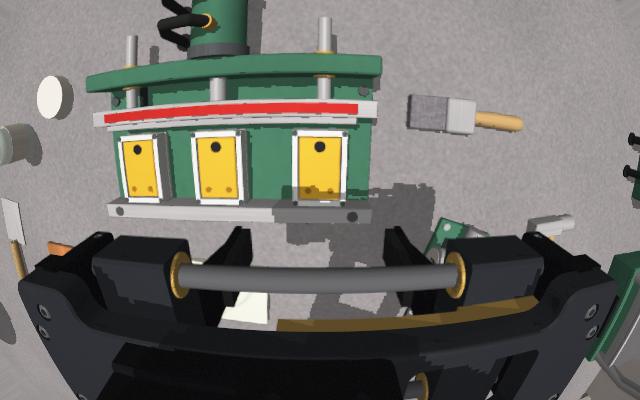

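The wrist view shows the three framed moulds at px (319,167), (217,167) and (140,168), with the jaw open and the bystanders undisturbed. I'm descending on the right-hand frame.

Call:
play_rows:
  plan:
    - [[0.1,-0.02,-0.7,0,0,0,1],[0.09,-0.02,-0.8,0,0,-0.003,1],[0,0,-0.8,0,0,0,1],[0,0,-0.7,0,0,0,1],[0,0,-0.4,0,0,0,1],[0,0,-0.2,0,0,0,1],[0,0,0,0,0,0,-1],[0,0,0,0,0,0,-1],[0,0,0,0,0,0,-1],[0,0,0,0,0,0,-1],[0,0,0,0,0,0,-1],[0,0,0,0,0,0,-1]]

```text
time_s: 5.4
position: [0.6502, -0.1376, 0.021]
tcp_rot: [[1.0, 0.018, 0.002], [0.018, -1.0, 0.0], [0.002, 0.0, -1.0]]
force: [-0.7, 2.4, 6.9]
opening: 0.658
```

Call:
play_rows:
  plan:
    - [[0,0,0.2,0,0,0,-1],[0,0,0.4,0,0,0,-1],[0,0,0.6,0,0,0,-1],[0,0,0.6,0,0,0,-1],[0,0,0.3,0,0,0,-1]]

```text
time_s: 5.9
position: [0.6503, -0.1385, 0.1272]
tcp_rot: [[1.0, 0.019, 0.003], [0.019, -1.0, -0.002], [0.003, 0.002, -1.0]]
force: [1.0, -0.5, -1.4]
opening: 0.664
```

Call:
play_rows:
  plan:
    - [[-0.6,0,0,0,0,0,-1],[-0.8,0,0,0,0,0,-1],[-0.8,0,0,0,0,0,-1],[-0.8,0,0,0,0,0,-1],[-0.8,-0.05,0,0,0,0,-1],[-0.8,-0.1,0,0,0,0,-1],[-0.6,-0.3,0,0,0,0,-1],[0,-0.3,0,0,0,0,-1],[0,0,0,0,0,0,-1]]

```text
time_s: 6.8
position: [0.3904, -0.178, 0.1249]
tcp_rot: [[1.0, 0.015, 0.003], [0.015, -1.0, -0.003], [0.003, 0.003, -1.0]]
force: [1.5, -1.4, -3.0]
opening: 0.665
```

Run:
```python
from h import *
s,w=snap("wrist","w3"); st(s); t=capture("top")
show("yel","wrist",blobs(w,*Y,100),.031,s)
show("brass","wrist",blobs(w,(12,90,60),(32,255,255),60),.031,s)
show("brass","top",blobs(t,(15,100,80),(30,255,255),10,(385,245,415,285)),.031)
```

```text
t 6.8 pos [ 0.3904 -0.178   0.1249] jawyaw -89.1 F [ 1.5 -1.4 -3. ] op 0.665
yel wrist px 317 233 [ 353.3 -179.1] [66.3 77.5] dir -89.2
yel wrist px 318 302 [ 276.9 -180.5] [23.4 77.2] dir -89.3
brass wrist px 318 233 [ 352.7 -179.2] [67.4 78.4] dir -89.2
brass wrist px 386 320 [ 249.9 -264.6] [ 24.5 340.4] dir -89.2
brass wrist px 588 124 [ 470.2 -470.1] [168.3  62.6] dir 7.5
brass wrist px 317 302 [ 276.6 -180.3] [24.7 78.2] dir -89.3
brass wrist px 448 199 [ 388.7 -298.8] [28.7 19.2] dir 61.7
brass wrist px 428 277 [ 304.3 -291.1] [59.2 17.9] dir 11.4
```

View pics/w3.png

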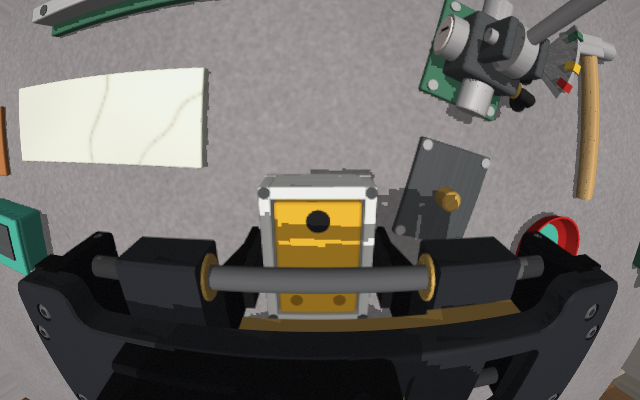

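The wrist view shows the frame gripped and level with its mould. The brass post top is at about px (451,203), i.e. (0.386,-0.302), which agrees with the top camera. I'm moving over it.

Call:
play_rows:
  plan:
    - [[-0.03,-0.6,0,0,0,0,-1],[-0.03,-0.7,0,0,0,0,-1],[-0.02,-0.7,-0.1,0,0,0,-1],[0,-0.48,-0.5,0,0,0,-1],[0,0,-0.4,0,0,0,-1],[0,0,0,0,0,0,-1],[0,0,0,0,0,0,-1]]

```text
time_s: 7.6
position: [0.3856, -0.2983, 0.0742]
tcp_rot: [[1.0, 0.019, -0.001], [0.019, -1.0, 0.002], [-0.001, -0.002, -1.0]]
force: [0.2, -0.3, -2.2]
opening: 0.661
```

Call:
play_rows:
  plan:
    - [[0.01,-0.07,-0.2,0,0,0,-1],[0,0,-0.3,0,0,0,-1],[0,0,-0.2,0,0,0,-1],[0,0,-0.2,0,0,0,-1],[0,0,-0.15,0,0,0,-1],[0,0,-0.1,0,0,0,-1],[0,0,0,0,0,0,-1]]

```text
time_s: 8.3
position: [0.3859, -0.3029, 0.0166]
tcp_rot: [[1.0, 0.018, -0.0], [0.018, -1.0, 0.0], [-0.0, -0.0, -1.0]]
force: [-0.1, 1.0, -1.6]
opening: 0.666
```

Call:
play_rows:
  plan:
    - [[0,0,0,0,0,0,1],[0,0,0,0,0,0,1],[0,0,0,0,0,0,1],[0,0,0.24,0,0,0,1],[0,0,0.24,0,0,0,1],[0,0,0,0,0,0,1]]

```text
time_s: 8.9
position: [0.3868, -0.304, 0.0431]
tcp_rot: [[1.0, 0.018, 0.003], [0.018, -1.0, -0.003], [0.003, 0.003, -1.0]]
force: [0.5, 0.1, 0.0]
opening: 0.992
```

Run:
```python
from h import *
s,w=snap("wrist","w4",(160,100,480,340),2); st(s)
show("yel","wrist",blobs(w,*Y,100,(220,120,420,340)),.053,s)
```

```text
t 8.9 pos [ 0.3868 -0.304   0.0431] jawyaw -89.0 F [0.5 0.1 0. ] op 0.992
yel wrist px 316 226 [ 400.2 -303.1] [46.4 43.2] dir 1.0
yel wrist px 316 298 [ 354.8 -303.6] [42.7  6.1] dir 90.0
```

View pics/w4.png

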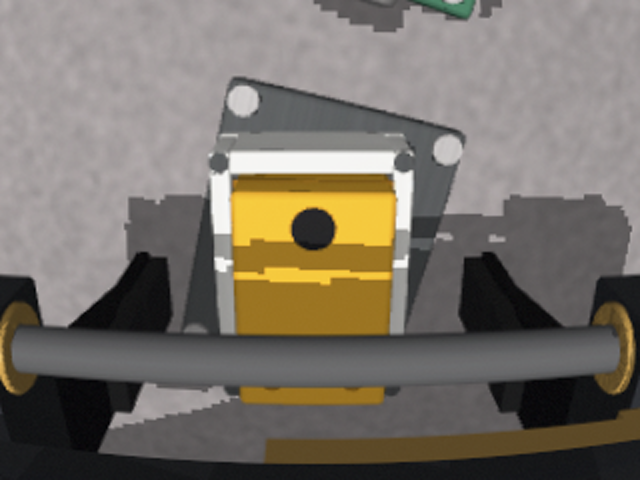

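The view shows the mould standing proud of the frame, centred on the post. I'm gripping it and lifting.

Call:
play_rows:
  plan:
    - [[0,0.02,-0.04,0,0,0,-1],[0,0,0,0,0,0,-1],[0,0,0,0,0,0,-1],[0,0,0,0,0,0,-1],[0,0,0,0,0,0,-1],[0,0,0,0,0,0,-1],[0,0,0,0,0,0,-1],[0,0,0.2,0,0,0,-1],[0,0,0.3,0,0,0,-1],[0,0,0.5,0,0,0,-1],[0,0,0.4,0,0,0,-1],[0,0,0,0,0,0,-1]]

```text
time_s: 10.15
position: [0.3871, -0.3033, 0.1118]
tcp_rot: [[1.0, 0.018, 0.004], [0.018, -1.0, -0.005], [0.004, 0.005, -1.0]]
force: [-0.2, 1.1, -0.7]
opening: 0.499
```

Call:
play_rows:
  plan:
    - [[0.1,0.6,0,0,0,0,-1],[0.15,0.7,0,0,0,0,-1],[0.15,0.7,0,0,0,0,-1],[0.2,0.7,0,0,0,0,-1],[0.2,0.7,0,0,0,0,-1],[0.2,0.7,0,0,0,0,-1],[0.2,0.7,0,0,0,0,-1],[0.2,0.6,-0.2,0,0,0,-1],[0.05,0.27,-0.3,0,0,-0.012,-1],[0,0,0,0,0,-0.012,-1],[0,0,0,0,0,0,-1]]

```text
time_s: 11.25
position: [0.4576, -0.0176, 0.0832]
tcp_rot: [[0.998, -0.056, -0.002], [-0.056, -0.998, 0.001], [-0.002, -0.001, -1.0]]
force: [-0.1, 0.8, -1.7]
opening: 0.502
```

Run:
```python
from h import *
s,w=snap("wrist","w5"); st(s); t=capture("top"); sc=capture("scene")
show("yel","wrist",blobs(w,*Y,100,(220,120,420,340)),s['position'][2]+.012,s)
show("slab","wrist",blobs(w,(0,0,190),(180,40,255),1500),.012,s)
show("frame-brass","top",blobs(t,(15,100,80),(30,255,255),10,(385,235,415,285)),.031)
```

```text
t 11.25 pos [ 0.4576 -0.0176  0.0832] jawyaw -93.2 F [-0.1  0.8 -1.7] op 0.502
yel wrist px 317 227 [472.  -18.4] [43.6 45.8] dir -3.2
yel wrist px 318 300 [425.9 -15.9] [43.1  8.3] dir 86.8
slab wrist px 211 183 [465.9  68.6] [277.4  94.3] dir 86.8
frame-brass top px 400 262 [ 385.9 -300.7] [17.7 18.1] dir -88.6
```

View pics/w5.png

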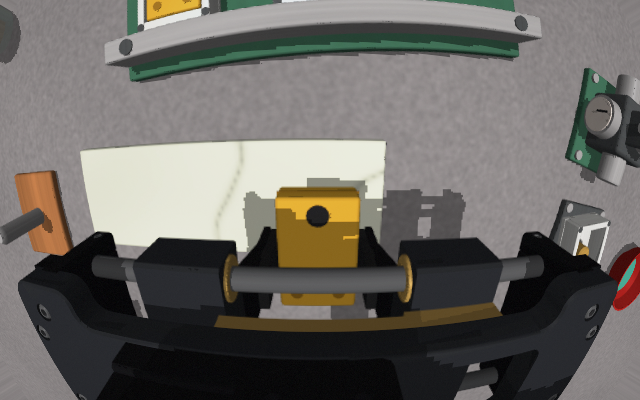

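The wrist view shows the mould held level over the right end of the slab. The empty frame sits on the post at about px (585,245), free of its mould. I'm laying it down and going back for the frame.

Call:
play_rows:
  plan:
    - [[0.1,0,-0.4,0,0,0,-1],[0,0,-0.4,0,0,0,-1],[0,0,-0.22,0,0,0,-1],[0,0,-0.13,0,0,0,-1],[0,0,-0.06,0,0,0,-1],[0,0,0,0,0,0,-1]]

```text
time_s: 12.0
position: [0.4634, -0.0186, 0.0235]
tcp_rot: [[0.998, -0.057, -0.0], [-0.057, -0.998, 0.0], [-0.0, -0.0, -1.0]]
force: [0.7, -0.2, -1.2]
opening: 0.5
```

Call:
play_rows:
  plan:
    - [[0,0,0,0,0,0,0.5],[0,0,0,0,0,0,0.5],[0,0,0.1,0,0,0,0.5],[0,0,0.6,0,0,0,0.5],[0,0,0.8,0,0,0,1],[-0.2,-0.6,0,0,0,0.012,1],[-0.25,-0.7,0,0,0,0.012,1],[-0.25,-0.75,0,0,0,0,1],[-0.25,-0.75,0,0,0,0,1],[-0.25,-0.75,0,0,0,0,1],[-0.2,-0.75,0,0,0,0,1],[-0.1,-0.7,0,0,0,0,1]]

```text
time_s: 13.2
position: [0.3874, -0.2699, 0.0992]
tcp_rot: [[1.0, 0.017, 0.0], [0.017, -1.0, -0.0], [0.0, 0.0, -1.0]]
force: [1.0, -0.1, 0.2]
opening: 1.0
```

Call:
play_rows:
  plan:
    - [[0,-0.5,0,0,0,0,1],[0,-0.2,0,0,0,0,1],[0,0,0,0,0,0,1]]

```text
time_s: 13.5
position: [0.3886, -0.3046, 0.099]
tcp_rot: [[1.0, 0.017, 0.001], [0.017, -1.0, -0.001], [0.001, 0.001, -1.0]]
force: [0.1, 0.5, -0.0]
opening: 0.999
```

Run:
```python
from h import *
s,w=snap("wrist"); st(s); t=capture("top")
show("yel","top",blobs(t,*Y,60,(200,190,340,280)),.034)
show("yel","wrist",blobs(w,*Y,60),.034,s)
show("frame","wrist",blobs(w,(0,0,150),(180,40,255),800),.038,s,3)
```

```text
t 13.5 pos [ 0.3886 -0.3046  0.099 ] jawyaw -89.1 F [ 0.1  0.5 -0. ] op 0.999
yel top px 306 234 [460.7 -19.2] [43.1 66.7] dir -3.4
yel wrist px 38 129 [461.8 -25.4] [52.3 66.2] dir -3.0
yel wrist px 316 207 [ 389.8 -302.4] [20.4 18.3] dir 38.5
yel wrist px 412 13 [ 540.3 -372.6] [13.2 13.3] dir -17.4
frame wrist px 291 136 [281.   28.2] [ 520.3 1576.6] dir -66.8
frame wrist px 604 352 [  96.8 -817.3] [313.6 191.5] dir 15.6
frame wrist px 358 12 [ 534.1 -332.5] [23.7 29. ] dir -85.7
```

Mould 1 lies flat on the slab at (0.461,-0.019). Next I grip the empty frame and carry it to the storage side.

Call:
play_rows:
  plan:
    - [[-0.03,0.03,-0.5,0,0,0,1],[0,0,-0.5,0,0,0,1],[0,0,-0.4,0,0,0,1],[0,0,-0.23,0,0,0,1],[0,0,0,0,0,0,1],[0,0,0,0,0,0,-1],[0,0,0,0,0,0,-1],[0,0,0,0,0,0,-1],[0,0,0,0,0,0,-1],[0,0,0,0,0,0,-1]]

```text
time_s: 14.6
position: [0.3871, -0.3023, 0.0176]
tcp_rot: [[1.0, 0.018, 0.001], [0.018, -1.0, -0.001], [0.001, 0.001, -1.0]]
force: [0.9, 0.4, 3.0]
opening: 0.662
```

Call:
play_rows:
  plan:
    - [[0,0,0.3,0,0,0,-1],[0,0,0.5,0,0,0,-1],[0,0,0.6,0,0,0,-1],[0,0,0.6,0,0,0,-1],[0.1,0.5,0.1,0,0,0,-1],[0.2,0.7,0,0,0,0,-1],[0.2,0.8,0,0,0,0,-1],[0.2,0.8,0,0,0,0,-1],[0.2,0.8,0,0,0,0,-1],[0.2,0.8,0,0,0,0,-1],[0.2,0.8,0,0,0,0,-1],[0.1,0.8,0,0,0,0,-1]]

```text
time_s: 15.8
position: [0.4575, -0.0005, 0.1221]
tcp_rot: [[1.0, 0.018, 0.001], [0.018, -1.0, -0.0], [0.001, 0.0, -1.0]]
force: [0.5, 0.2, -2.1]
opening: 0.664
```

Call:
play_rows:
  plan:
    - [[0,0.8,0,0,0,0,-1],[0,0.8,0,0,0,0,-1],[0,0.8,0,0,0,0,-1],[0,0.7,0,0,0,0,-1],[0,0.5,0,0,0,0,-1],[0,0.2,0,0,0,0,-1],[0,0,0,0,0,0,-1]]

```text
time_s: 16.5
position: [0.4565, 0.1889, 0.1219]
tcp_rot: [[1.0, 0.021, -0.0], [0.021, -1.0, -0.0], [-0.0, 0.0, -1.0]]
force: [-0.1, 0.1, -1.8]
opening: 0.66
```

Run:
```python
from h import *
s,w=snap("wrist","w6"); st(s); t=capture("top")
show("base","top",blobs(t,(5,120,60),(18,255,255),200,(180,210,220,260)),.010)
show("base","wrist",blobs(w,(5,120,60),(18,255,255),400),.010,s)
```

```text
t 16.5 pos [0.4565 0.1889 0.1219] jawyaw -88.8 F [-0.1  0.1 -1.8] op 0.66
base wrist px 206 181 [458.  301.2] [79.6 98.5] dir -2.3
base wrist px 11 383 [-221.5 1119.7] [134.8 575.2] dir -43.9
```

View pics/w6.png

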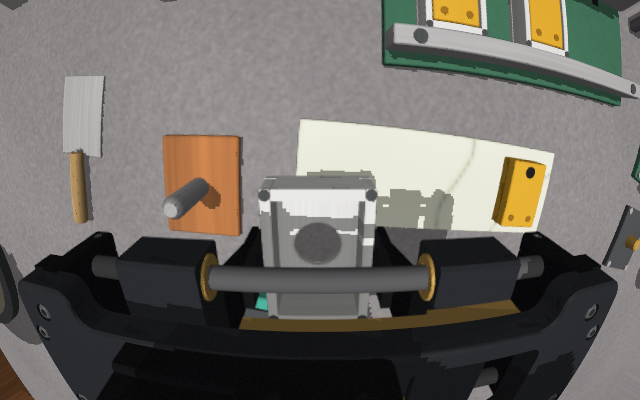

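The wrist view shows the empty frame held with its hole at px (317,242). The storage shaft tip is at about (171,209), and mould 1 is flat on the slab.

Run:
```python
from h import *
s=read_state(); st(s); im=cv2.imread("pics/w6.png")
print("tip",on("wrist",171,209,.076,s),"hole",on("wrist",317.5,242.5,s['position'][2]-.005,s))
g=cv2.cvtColor(im,cv2.COLOR_BGR2GRAY)[215:275,285:350]
c=cv2.findContours(cv2.inRange(g,60,110),cv2.RETR_EXTERNAL,cv2.CHAIN_APPROX_NONE)[0]
for k in c:
    if cv2.contourArea(k)>300:
        (u,v),r=cv2.minEnclosingCircle(k); print(u+285,v+215,r,on("wrist",u+285,v+215,s['position'][2]-.005,s))
```

```text
t 16.6 pos [0.4566 0.1873 0.1219] jawyaw -89.0 F [ 0.6 -1.  -2.5] op 0.661
tip [0.45825388 0.30011392 0.076     ] hole [0.45468396 0.18713142 0.11688995]
317.4361686706543 243.5 23.56923484802246 [0.45401541 0.18715706 0.11688995]
```

Call:
play_rows:
  plan:
    - [[0.05,0.5,0,0,0,0,-1],[0,0.7,0,0,0,0,-1],[0,0.6,0,0,0,0,-1],[0,0.35,0,0,0,0,-1],[0,0.1,0,0,0,0,-1],[0,0,0,0,0,0,-1],[0,0,0,0,0,0,-1]]

```text
time_s: 17.3
position: [0.4593, 0.2989, 0.1218]
tcp_rot: [[1.0, 0.017, -0.001], [0.017, -1.0, -0.001], [-0.001, 0.001, -1.0]]
force: [0.4, 0.4, -2.2]
opening: 0.659
```

Call:
play_rows:
  plan:
    - [[0,0.04,-0.4,0,0,0,-1],[0,0,-0.4,0,0,0,-1],[0,0,-0.3,0,0,0,-1],[0,0,-0.3,0,0,0,-1],[0,0,0,0,0,0,-1]]

```text
time_s: 17.8
position: [0.4581, 0.3005, 0.0503]
tcp_rot: [[1.0, 0.016, -0.005], [0.016, -1.0, -0.002], [-0.005, 0.002, -1.0]]
force: [-0.4, -0.3, -1.6]
opening: 0.667
```

Call:
play_rows:
  plan:
    - [[0,0,-0.3,0,0,0,-1],[0,0,-0.2,0,0,0,-1],[0,0,-0.15,0,0,0,-1],[0,0,0,0,0,0,-1]]

```text
time_s: 18.2
position: [0.4589, 0.302, 0.0189]
tcp_rot: [[1.0, 0.018, -0.002], [0.018, -1.0, -0.001], [-0.002, 0.001, -1.0]]
force: [0.0, -1.1, -2.2]
opening: 0.664
```

Call:
play_rows:
  plan:
    - [[0,0,0,0,0,0,1],[0,0,0,0,0,0,1],[0,0,0,0,0,0,1],[0,0,0.4,0,0,0,1],[0,0,0.7,0,0,0,1],[0,0,0.7,0,0,0,1],[0,0,0.5,0,0,0,1],[0.3,-0.36,0,0,0,0,1],[0.5,-0.6,0,0,0,0,1],[0.5,-0.6,0,0,0,0,1],[0.5,-0.6,0,0,0,0,1],[0.5,-0.6,0,0,0,0,1]]

```text
time_s: 19.4
position: [0.5753, 0.1634, 0.1352]
tcp_rot: [[1.0, 0.019, 0.001], [0.019, -1.0, 0.0], [0.001, -0.0, -1.0]]
force: [0.0, 0.7, -0.2]
opening: 0.999
```

Call:
play_rows:
  plan:
    - [[0.5,-0.6,0,0,0,0,1],[0.5,-0.6,0,0,0,0,1],[0.4,-0.48,0,0,0,0,1],[0.05,-0.08,0,0,0,0,1],[0,0,0,0,0,0,1]]

```text
time_s: 19.9
position: [0.6471, 0.0756, 0.1347]
tcp_rot: [[1.0, 0.016, 0.0], [0.016, -1.0, 0.0], [0.0, -0.0, -1.0]]
force: [0.6, -0.2, -0.4]
opening: 0.997
```

Run:
```python
from h import *
s,w=snap("wrist"); st(s); _,t=snap("top"); _,sc=snap("scene")
show("mould","wrist",blobs(w,*Y,150),.041,s)
cv2.imwrite("pics/c7.png",cv2.cvtColor(np.hstack([cv2.resize(t[130:290,150:350],(500,400),interpolation=2),cv2.resize(sc[160:210,320:380],(300,250),interpolation=2).copy() if 0 else cv2.resize(sc[150:290,285:390],(300,400),interpolation=2)]),cv2.COLOR_RGB2BGR))
```

```text
t 19.9 pos [0.6471 0.0756 0.1347] jawyaw -89.1 F [ 0.6 -0.2 -0.4] op 0.997
mould wrist px 316 194 [646.7  76.8] [66.5 43.6] dir 1.0
mould wrist px 427 194 [648.  -23.9] [67.2 43.9] dir 1.1
```

View pics/c7.png

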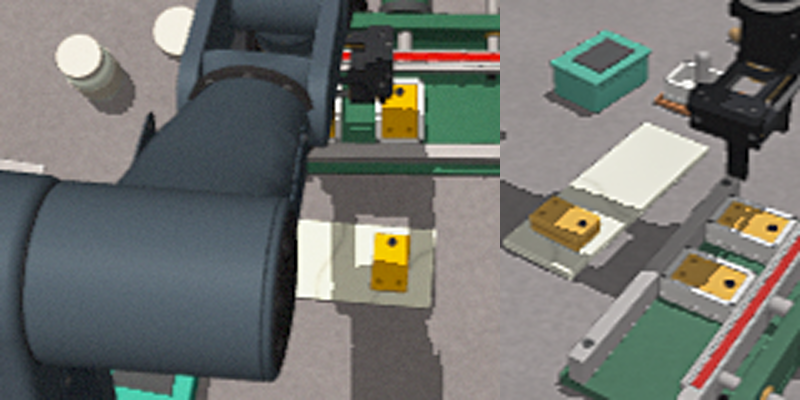

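The scene crop shows the first empty frame threaded on the shaft and mould 1 flat on the slab. Next is the left frame.

Call:
play_rows:
  plan:
    - [[0,0.01,-0.7,0,0,0,1],[0,0,-0.7,0,0,0,1],[0,0,-0.5,0,0,0,1],[0,0,-0.38,0,0,0,1],[0,0,0,0,0,0,1],[0,0,0,0,0,0,-1],[0,0,0,0,0,0,-1],[0,0,0,0,0,0,-1],[0,0,0,0,0,0,-1],[0,0,0,0,0,0,-1]]

```text
time_s: 21.05
position: [0.6474, 0.077, 0.0215]
tcp_rot: [[1.0, 0.018, 0.001], [0.018, -1.0, -0.0], [0.001, 0.0, -1.0]]
force: [0.4, -0.1, 2.2]
opening: 0.663
```

Call:
play_rows:
  plan:
    - [[0,0,0.2,0,0,0,-1],[0,0,0.4,0,0,0,-1],[0,0,0.6,0,0,0,-1],[0,0,0.6,0,0,0,-1],[0,0,0.3,0,0,0,-1],[-0.3,-0.28,0,0,0,0,-1],[-0.5,-0.46,0,0,0,0,-1],[-0.52,-0.48,0,0,0,0,-1],[-0.52,-0.48,0,0,0,0,-1],[-0.52,-0.48,0,0,0,0,-1],[-0.52,-0.48,0,0,0,0,-1],[-0.52,-0.48,0,0,0,0,-1]]

```text
time_s: 22.25
position: [0.4754, -0.0806, 0.1255]
tcp_rot: [[1.0, 0.019, -0.001], [0.019, -1.0, 0.0], [-0.001, -0.0, -1.0]]
force: [0.5, -0.7, -2.1]
opening: 0.667
```

Call:
play_rows:
  plan:
    - [[-0.52,-0.48,0,0,0,0,-1],[-0.52,-0.48,0,0,0,0,-1],[-0.45,-0.45,0,0,0,0,-1],[-0.2,-0.4,0,0,0,0,-1],[0,-0.2,0,0,0,0,-1],[0,0,0,0,0,0,-1]]

```text
time_s: 22.85
position: [0.3933, -0.1822, 0.1258]
tcp_rot: [[1.0, 0.016, 0.002], [0.016, -1.0, -0.001], [0.002, 0.001, -1.0]]
force: [0.4, -0.5, -2.2]
opening: 0.662
```

Run:
```python
from h import *
s,w=snap("wrist"); st(s); R=s['tcp_rot']
show("yel","wrist",blobs(w,*Y,60),s['position'][2]+.02,s)
g=cv2.cvtColor(w,cv2.COLOR_RGB2HSV)
# frame rim front edge bright: top surface
m=blobs(w,(0,0,170),(180,40,255),80,(230,150,410,260)); show("rim","wrist",m,s['position'][2]+.021,s,3)
```

```text
t 22.85 pos [ 0.3933 -0.1822  0.1258] jawyaw -89.1 F [ 0.4 -0.5 -2.2] op 0.662
yel wrist px 316 233 [ 407.8 -181.5] [36.8 42.8] dir -89.1
yel wrist px 141 121 [466.5 -91.6] [26.1 37.4] dir -3.7
yel wrist px 317 303 [ 365.7 -182.2] [12.2 42.6] dir -89.2
yel wrist px 448 203 [ 425.3 -248.5] [9.1 8.7] dir 21.7
yel wrist px 568 69 [ 506.5 -324.7] [13.7  6.1] dir 85.8
rim wrist px 321 197 [ 426.1 -182.1] [58.2 19.2] dir 83.6
```

Call:
play_rows:
  plan:
    - [[-0.04,-0.6,0,0,0,0,-1],[-0.04,-0.7,0,0,0,0,-1],[-0.04,-0.7,-0.1,0,0,0,-1],[0,-0.4,-0.5,0,0,0,-1],[0,0,-0.4,0,0,0,-1],[0,0,0,0,0,0,-1],[0,0,0,0,0,0,-1]]

```text
time_s: 23.6
position: [0.3866, -0.2989, 0.0753]
tcp_rot: [[1.0, 0.02, -0.001], [0.02, -1.0, 0.002], [-0.001, -0.002, -1.0]]
force: [1.0, -0.8, -1.9]
opening: 0.665
```

Call:
play_rows:
  plan:
    - [[0,-0.06,-0.2,0,0,0,-1],[0,0,-0.3,0,0,0,-1],[0,0,-0.2,0,0,0,-1],[0,0,-0.2,0,0,0,-1],[0,0,-0.15,0,0,0,-1],[0,0,-0.12,0,0,0,-1],[0,0,0,0,0,0,-1]]

```text
time_s: 24.3
position: [0.3865, -0.3036, 0.017]
tcp_rot: [[1.0, 0.018, 0.0], [0.018, -1.0, -0.0], [0.0, 0.0, -1.0]]
force: [-0.5, -0.5, -1.3]
opening: 0.662
```

Call:
play_rows:
  plan:
    - [[0,0,0,0,0,0,1],[0,0,0,0,0,0,1],[0,0,0,0,0,0,1],[0,0,0.24,0,0,0,1],[0,0,0.24,0,0,0,1],[0,0,0,0,0,0,1]]

```text
time_s: 24.9
position: [0.3873, -0.3045, 0.043]
tcp_rot: [[1.0, 0.018, 0.003], [0.018, -1.0, -0.003], [0.002, 0.003, -1.0]]
force: [-0.5, -0.3, 0.2]
opening: 0.996
```

Run:
```python
from h import *
s,w=snap("wrist"); st(s)
show("yel","wrist",blobs(w,*Y,100,(220,120,420,340)),.053,s)
show("slab yel","wrist",blobs(w,*Y,60,(0,80,200,250)),.034,s)
```

```text
t 24.9 pos [ 0.3873 -0.3045  0.043 ] jawyaw -89.0 F [-0.5 -0.3  0.2] op 0.996
yel wrist px 317 227 [ 400.5 -304. ] [45.8 43.1] dir 0.9
yel wrist px 317 298 [ 355.  -304.6] [42.7  6.8] dir 89.9
slab yel wrist px 4 140 [460.  -37.6] [21.  68.5] dir -12.3
```

Call:
play_rows:
  plan:
    - [[0,0.02,-0.04,0,0,0,-1],[0,0,0,0,0,0,-1],[0,0,0,0,0,0,-1],[0,0,0,0,0,0,-1],[0,0,0,0,0,0,-1],[0,0,0,0,0,0,-1],[0,0,0,0,0,0,-1],[0,0,0.2,0,0,0,-1],[0,0,0.3,0,0,0,-1],[0,0,0.5,0,0,0,-1],[0,0,0.4,0,0,0,-1],[0,0,0,0,0,0,-1]]

```text
time_s: 26.15
position: [0.3876, -0.3038, 0.1118]
tcp_rot: [[1.0, 0.018, 0.004], [0.018, -1.0, -0.005], [0.004, 0.005, -1.0]]
force: [-0.0, -0.4, -0.4]
opening: 0.503
```

Call:
play_rows:
  plan:
    - [[0.1,0.6,0,0,0,0,-1],[0.16,0.75,0,0,0,0,-1],[0.16,0.75,0,0,0,0,-1],[0.16,0.75,0,0,0,0,-1],[0.16,0.75,0,0,0,0,-1],[0.16,0.75,0,0,0,0,-1],[0.16,0.75,0,0,0,0,-1],[0.16,0.75,0,0,0,0,-1],[0.16,0.75,0,0,0,-0.012,-1],[0.16,0.55,0,0,0,-0.012,-1],[0.02,0.3,0,0,0,0,-1],[0,0,0,0,0,0,-1]]

```text
time_s: 27.35
position: [0.4637, 0.0719, 0.1085]
tcp_rot: [[0.999, -0.054, -0.001], [-0.054, -0.999, 0.0], [-0.001, -0.0, -1.0]]
force: [0.2, -0.4, -0.6]
opening: 0.504
```

Run:
```python
from h import *
s,w=snap("wrist"); st(s)
show("yel","wrist",blobs(w,*Y,100,(220,120,420,340)),s['position'][2]+.012,s)
show("slab yel","wrist",blobs(w,*Y,60,(400,80,600,280)),.034,s)
```

```text
t 27.35 pos [0.4637 0.0719 0.1085] jawyaw -93.1 F [ 0.2 -0.4 -0.6] op 0.504
yel wrist px 317 227 [477.8  71.1] [43.6 45.3] dir -3.1
yel wrist px 410 196 [493.3  21.7] [12.8 44.2] dir -0.0
yel wrist px 317 300 [432.   73.5] [43.2  8.4] dir 86.7
slab yel wrist px 424 194 [463.9 -17.5] [45.4 69.7] dir -1.6
```

Call:
play_rows:
  plan:
    - [[0.03,0,-0.5,0,0,0,-1],[0,0,-0.5,0,0,0,-1],[0,0,-0.35,0,0,0,-1],[0,0,-0.2,0,0,0,-1],[0,0,-0.11,0,0,0,-1],[0,0,-0.05,0,0,0,-1],[0,0,0,0,0,0,-1]]

```text
time_s: 28.1
position: [0.4661, 0.0697, 0.0237]
tcp_rot: [[0.998, -0.058, 0.0], [-0.058, -0.998, -0.0], [0.0, 0.0, -1.0]]
force: [0.0, 0.2, -0.3]
opening: 0.504
```

Call:
play_rows:
  plan:
    - [[0,0,0,0,0,0,0.5],[0,0,0,0,0,0,0.5],[0,0,0.1,0,0,0,0.5],[0,0,0.6,0,0,0,0.5],[0,0,0.8,0,0,0,1],[-0.1,-0.6,0,0,0,0.012,1],[-0.16,-0.75,0,0,0,0.012,1],[-0.16,-0.8,0,0,0,0,1],[-0.16,-0.8,0,0,0,0,1],[-0.16,-0.8,0,0,0,0,1],[-0.16,-0.8,0,0,0,0,1],[-0.16,-0.8,0,0,0,0,1]]

```text
time_s: 29.3
position: [0.4124, -0.1991, 0.0992]
tcp_rot: [[1.0, 0.018, 0.001], [0.018, -1.0, -0.001], [0.001, 0.001, -1.0]]
force: [1.4, -0.7, 1.2]
opening: 1.003
```

Call:
play_rows:
  plan:
    - [[-0.16,-0.8,0,0,0,0,1],[-0.16,-0.7,0,0,0,0,1],[-0.16,-0.4,0,0,0,0,1],[0,-0.2,0,0,0,0,1],[0,0,0,0,0,0,1]]

```text
time_s: 29.8
position: [0.3892, -0.3037, 0.099]
tcp_rot: [[1.0, 0.016, 0.001], [0.016, -1.0, -0.001], [0.001, 0.001, -1.0]]
force: [-1.0, 0.1, -0.7]
opening: 0.999
```

Run:
```python
from h import *
s,w=snap("wrist"); st(s); t=capture("top")
show("yel","top",blobs(t,*Y,60,(200,190,340,280)),.034)
show("yel","wrist",blobs(w,*Y,60),.034,s)
```

```text
t 29.8 pos [ 0.3892 -0.3037  0.099 ] jawyaw -89.1 F [-1.   0.1 -0.7] op 0.999
yel top px 279 222 [497.6  62.8] [43.7 67.5] dir -3.6
yel top px 306 234 [460.7 -19. ] [42.9 66.7] dir -3.4
yel wrist px 39 130 [462.  -21.2] [44.1 66.8] dir -3.0
yel wrist px 4 104 [498.   46.5] [21.5 66.3] dir -5.5
yel wrist px 317 208 [ 390.5 -303.6] [17.8 21.2] dir -23.8
yel wrist px 414 15 [ 540.2 -373.1] [13.8 12.3] dir 76.0
yel wrist px 475 272 [ 324.  -453.9] [39.9  5.9] dir 18.4
```

Mould 2 was laid at (0.466,0.070) but has been knocked to (0.498,0.063), still on the slab. I'll store this frame first, then re-seat the mould.

Call:
play_rows:
  plan:
    - [[-0.04,0.02,-0.5,0,0,0,1],[0,0,-0.5,0,0,0,1],[0,0,-0.4,0,0,0,1],[0,0,-0.23,0,0,0,1],[0,0,0,0,0,0,1],[0,0,0,0,0,0,-1],[0,0,0,0,0,0,-1],[0,0,0,0,0,0,-1],[0,0,0,0,0,0,-1],[0,0,0,0,0,0,-1]]

```text
time_s: 30.9
position: [0.3872, -0.302, 0.0176]
tcp_rot: [[1.0, 0.018, 0.001], [0.018, -1.0, -0.001], [0.001, 0.001, -1.0]]
force: [0.1, -0.5, 3.5]
opening: 0.657
```

Call:
play_rows:
  plan:
    - [[0,0,0.3,0,0,0,-1],[0,0,0.5,0,0,0,-1],[0,0,0.6,0,0,0,-1],[0,0,0.7,0,0,0,-1],[0.1,0.5,0.3,0,0,0,-1],[0.2,0.7,0.1,0,0,0,-1],[0.2,0.8,0,0,0,0,-1],[0.2,0.8,0,0,0,0,-1],[0.2,0.8,0,0,0,0,-1],[0.2,0.8,0,0,0,0,-1],[0.2,0.8,0,0,0,0,-1],[0.1,0.8,0,0,0,0,-1]]

```text
time_s: 32.1
position: [0.4574, 0.0001, 0.1421]
tcp_rot: [[1.0, 0.018, 0.001], [0.018, -1.0, -0.0], [0.001, 0.0, -1.0]]
force: [0.1, -0.1, -1.5]
opening: 0.665
```

Call:
play_rows:
  plan:
    - [[0,0.8,0,0,0,0,-1],[0,0.8,0,0,0,0,-1],[0,0.8,0,0,0,0,-1],[0,0.7,0,0,0,0,-1],[0,0.5,0,0,0,0,-1],[0,0.2,0,0,0,0,-1],[0,0,0,0,0,0,-1]]

```text
time_s: 32.8
position: [0.4565, 0.1893, 0.1419]
tcp_rot: [[1.0, 0.021, -0.0], [0.021, -1.0, -0.0], [-0.0, 0.0, -1.0]]
force: [-0.1, -1.0, -1.6]
opening: 0.667
```

```bash
cat >> h.py <<'E'
def hole(w,s):
    g=cv2.cvtColor(w,cv2.COLOR_RGB2GRAY)[215:275,285:350]
    for k in cv2.findContours(cv2.inRange(g,60,110),cv2.RETR_EXTERNAL,cv2.CHAIN_APPROX_NONE)[0]:
        if cv2.contourArea(k)>300:
            (u,v),r=cv2.minEnclosingCircle(k); print("hole px",round(u+285),round(v+215),round(r,1),"rel TCP",np.round(on("wrist",u+285,v+215,s['position'][2]-.005,s)-s['position'],4))
E
python3 - <<'E'
from h import *
s,w=snap("wrist","w8"); st(s); hole(w,s)
show("base","wrist",blobs(w,(5,120,60),(18,255,255),400,(100,80,300,300)),.010,s)
E
```

```text
t 32.8 pos [0.4565 0.1893 0.1419] jawyaw -88.8 F [-0.1 -1.  -1.6] op 0.667
hole px 317 244 23.6 rel TCP [-0.0026 -0.0002 -0.005 ]
base wrist px 225 162 [457.6 301.2] [78.1 98.5] dir -1.5
```

Call:
play_rows:
  plan:
    - [[0.05,0.5,0,0,0,0,-1],[0,0.7,0,0,0,0,-1],[0,0.6,0,0,0,0,-1],[0,0.35,-0.1,0,0,0,-1],[0,0.1,-0.3,0,0,0,-1],[0,0,0,0,0,0,-1],[0,0,0,0,0,0,-1]]

```text
time_s: 33.55
position: [0.4593, 0.2995, 0.1218]
tcp_rot: [[1.0, 0.017, -0.002], [0.017, -1.0, -0.001], [-0.002, 0.001, -1.0]]
force: [0.2, -0.2, -1.2]
opening: 0.664
```

Call:
play_rows:
  plan:
    - [[0,0.03,-0.4,0,0,0,-1],[0,0,-0.4,0,0,0,-1],[0,0,-0.3,0,0,0,-1],[0,0,-0.2,0,0,0,-1],[0,0,-0.1,0,0,0,-1],[0,0,-0.1,0,0,0,-1],[0,0,0,0,0,0,-1]]

```text
time_s: 34.25
position: [0.4595, 0.3023, 0.047]
tcp_rot: [[1.0, 0.018, -0.0], [0.018, -1.0, -0.0], [-0.0, 0.0, -1.0]]
force: [-0.7, -0.4, -1.5]
opening: 0.666
```

Call:
play_rows:
  plan:
    - [[0,0,0,0,0,0,1],[0,0,0,0,0,0,1],[0,0,0,0,0,0,1],[0,0,0.4,0,0,0,1],[0,0,0.7,0,0,0,1],[0,0,0.6,0,0,0,1],[0.1,-0.5,0,0,0,0,1],[0.1,-0.7,0,0,0,0,1],[0.1,-0.8,0,0,0,-0.012,1],[0.15,-0.8,0,0,0,-0.012,1],[0.15,-0.8,0,0,0,0,1],[0.1,-0.7,0,0,0,0,1]]

```text
time_s: 35.45
position: [0.4951, 0.0857, 0.1326]
tcp_rot: [[0.998, -0.057, 0.002], [-0.057, -0.998, -0.0], [0.002, 0.0, -1.0]]
force: [0.9, 0.1, 0.4]
opening: 1.005
```

Call:
play_rows:
  plan:
    - [[0,-0.4,0,0,0,0,1],[0,0,0,0,0,0,1],[0,0,0,0,0,0,1]]

```text
time_s: 35.75
position: [0.4944, 0.0675, 0.1323]
tcp_rot: [[0.998, -0.058, 0.0], [-0.058, -0.998, 0.0], [0.0, -0.0, -1.0]]
force: [-0.3, -0.2, -0.7]
opening: 1.0
```

Run:
```python
from h import *
s,w=snap("wrist","w9"); st(s); sc=capture("scene")
show("yel","wrist",blobs(w,*Y,60),.034,s)
show("slab","wrist",blobs(w,(0,0,190),(180,40,255),800),.012,s)
o=np.zeros((400,800,3),np.uint8); o[:,:500]=cv2.resize(w[60:310,100:540],(500,400)); o[:,500:]=cv2.resize(sc[150:290,285:390],(300,400),interpolation=2)
cv2.imwrite("pics/c9.png",cv2.cvtColor(o,cv2.COLOR_RGB2BGR))
```

```text
t 35.75 pos [0.4944 0.0675 0.1323] jawyaw -93.3 F [-0.3 -0.2 -0.7] op 1.0
yel wrist px 322 185 [500.7  63.1] [43.3 68.4] dir -3.4
yel wrist px 417 26 [639.7 -26.6] [50.5 44.9] dir 1.3
yel wrist px 412 209 [466.7 -18.3] [70.8 46.1] dir 1.0
slab wrist px 229 205 [470.8 148.3] [118.8  94.3] dir 86.5
slab wrist px 357 67 [628.8  12.8] [ 77.4 264.1] dir -83.8
slab wrist px 397 178 [496.2 -16.7] [109.8  26. ] dir 86.0
slab wrist px 8 31 [755.  476.9] [100.   54.7] dir 5.8
```

View pics/c9.png

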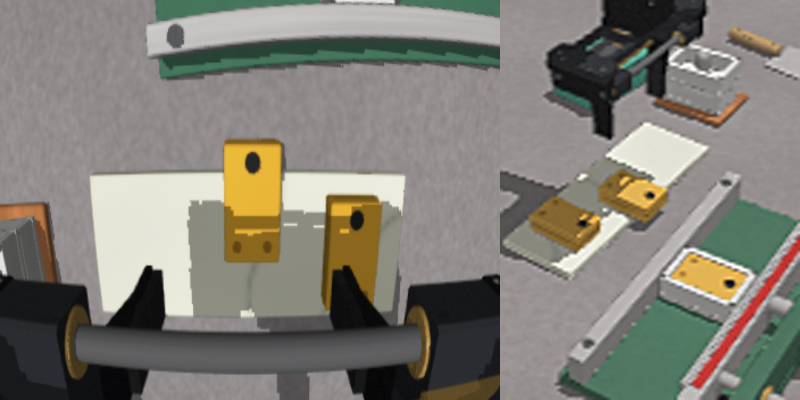

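Two frames are stacked on the shaft. Mould 2 at wrist px (322,185) overhangs the slab's far edge by about 20 mm, so I'm drawing it back.

Call:
play_rows:
  plan:
    - [[0.04,-0.09,-0.1,0,0,0,0.4],[0,0,-0.2,0,0,0,0.4],[0,0,-0.5,0,0,0,0.4],[0,0,-0.5,0,0,0,0.4],[0,0,-0.45,0,0,0,0.4],[0,0,-0.4,0,0,0,0.4],[0,0,0,0,0,0,0.4],[0,0,0,0,0,0,-1],[0,0,0,0,0,0,-1],[0,0,0,0,0,0,-1],[0,0,0,0,0,0,-1]]

```text
time_s: 36.95
position: [0.4971, 0.0631, 0.0255]
tcp_rot: [[0.998, -0.057, 0.002], [-0.057, -0.998, -0.0], [0.002, -0.0, -1.0]]
force: [0.1, -0.7, 1.9]
opening: 0.501
```

Call:
play_rows:
  plan:
    - [[0,0,0.2,0,0,0,-1],[-0.3,0.08,0.1,0,0,0,-1],[-0.3,0.08,0,0,0,0,-1],[-0.06,0.03,0,0,0,0,-1],[0,0,-0.15,0,0,0,-1],[0,0,-0.13,0,0,0,-1],[0,0,0,0,0,0,-1]]

```text
time_s: 37.65
position: [0.4648, 0.0723, 0.0251]
tcp_rot: [[0.998, -0.057, 0.002], [-0.057, -0.998, -0.0], [0.002, -0.0, -1.0]]
force: [0.8, 0.1, 1.1]
opening: 0.502
```

Call:
play_rows:
  plan:
    - [[0,0,0,0,0,0,0.4],[0,0,0,0,0,0,0.4],[0,0,0.2,0,0,0,0.4],[0,0,0.7,0,0,0,0.4],[0,0,0.8,0,0,0,1],[0,0,0.5,0,0,0.012,1],[0.4,-0.2,0,0,0,0.012,1],[0.7,-0.37,0,0,0,0,1],[0.7,-0.37,0,0,0,0,1],[0.7,-0.37,0,0,0,0,1],[0.7,-0.37,0,0,0,0,1],[0.4,-0.21,0,0,0,0,1]]

```text
time_s: 38.85
position: [0.6464, -0.0239, 0.1365]
tcp_rot: [[1.0, 0.017, 0.003], [0.017, -1.0, -0.001], [0.003, 0.001, -1.0]]
force: [-0.7, -0.9, -0.3]
opening: 0.998
```

Call:
play_rows:
  plan:
    - [[0,0,0,0,0,0,1],[0,0,0,0,0,0,1]]

```text
time_s: 39.05
position: [0.6424, -0.0219, 0.1355]
tcp_rot: [[1.0, 0.018, -0.002], [0.018, -1.0, 0.001], [-0.002, -0.001, -1.0]]
force: [0.3, -0.2, 0.1]
opening: 0.997
```

Run:
```python
from h import *
s,w=snap("wrist"); st(s); t=capture("top")
show("yel","wrist",blobs(w,*Y,60),.041,s)
show("yel","top",blobs(t,*Y,60,(200,190,340,280)),.034)
```

```text
t 39.05 pos [ 0.6424 -0.0219  0.1355] jawyaw -89.0 F [ 0.3 -0.2  0.1] op 0.997
yel wrist px 321 187 [648.  -24.7] [66.  43.5] dir 1.3
yel wrist px 234 316 [503.4  65.7] [44.7 38.6] dir 88.3
yel wrist px 313 315 [511.4 -20.8] [12.6 40.1] dir -88.8
yel wrist px 474 272 [ 556.2 -189.6] [56.2 13. ] dir 10.6
```

Call:
play_rows:
  plan:
    - [[0.11,-0.06,-0.5,0,0,0,1],[0,0,-0.7,0,0,0,1],[0,0,-0.6,0,0,0,1],[0,0,-0.5,0,0,0,1],[0,0,0,0,0,0,1],[0,0,0,0,0,0,-1],[0,0,0,0,0,0,-1],[0,0,0,0,0,0,-1],[0,0,0,0,0,0,-1],[0,0,0,0,0,0,-1]]

```text
time_s: 40.15
position: [0.6495, -0.0249, 0.0218]
tcp_rot: [[1.0, 0.018, 0.002], [0.018, -1.0, -0.0], [0.002, 0.0, -1.0]]
force: [0.3, 0.6, 3.0]
opening: 0.664
```

Call:
play_rows:
  plan:
    - [[0,0,0.2,0,0,0,-1],[0,0,0.4,0,0,0,-1],[0,0,0.6,0,0,0,-1],[0,0,0.6,0,0,0,-1],[0,0,0.3,0,0,0,-1],[-0.3,-0.15,0,0,0,0,-1],[-0.6,-0.3,0,0,0,0,-1],[-0.6,-0.3,0,0,0,0,-1],[-0.6,-0.3,0,0,0,0,-1],[-0.6,-0.3,0,0,0,0,-1],[-0.6,-0.3,0,0,0,0,-1],[-0.6,-0.3,0,0,0,0,-1]]

```text
time_s: 41.35
position: [0.4522, -0.1227, 0.1255]
tcp_rot: [[1.0, 0.019, -0.001], [0.019, -1.0, 0.0], [-0.001, -0.0, -1.0]]
force: [0.4, -0.5, -2.8]
opening: 0.662
```

Call:
play_rows:
  plan:
    - [[-0.6,-0.4,0,0,0,0,-1],[-0.45,-0.4,0,0,0,0,-1],[-0.2,-0.35,0,0,0,0,-1],[0,0,0,0,0,0,-1],[0,0,0,0,0,0,-1]]

```text
time_s: 41.85
position: [0.3913, -0.1801, 0.1256]
tcp_rot: [[1.0, 0.017, -0.0], [0.017, -1.0, 0.0], [0.0, -0.0, -1.0]]
force: [0.9, 0.9, -1.9]
opening: 0.661
```

Run:
```python
from h import *
s,w=snap("wrist"); st(s); t=capture("top")
show("yel","wrist",blobs(w,*Y,60),s['position'][2]+.02,s)
show("yel","top",blobs(t,*Y,60,(200,190,340,280)),.034)
```

```text
t 41.85 pos [ 0.3913 -0.1801  0.1256] jawyaw -89.0 F [ 0.9  0.9 -1.9] op 0.661
yel wrist px 319 234 [ 405.4 -180.6] [35.8 42.8] dir -89.1
yel wrist px 143 118 [465.9 -90. ] [24.3 37.5] dir -3.5
yel wrist px 75 120 [468.5 -39.5] [24.5 37.4] dir -3.0
yel wrist px 319 302 [ 363.4 -181.3] [13.  42.7] dir -89.1
yel wrist px 450 202 [ 425.3 -246.1] [12.6  9.3] dir 63.8
yel wrist px 571 67 [ 506.4 -324.8] [13.9  6.2] dir 86.2
yel top px 308 229 [472.8 -19.1] [44.9 42.4] dir 86.2
```

Call:
play_rows:
  plan:
    - [[-0.02,-0.6,0,0,0,0,-1],[-0.02,-0.7,0,0,0,0,-1],[-0.02,-0.7,-0.1,0,0,0,-1],[0,-0.45,-0.5,0,0,0,-1],[0,0,-0.4,0,0,0,-1],[0,0,0,0,0,0,-1],[0,0,0,0,0,0,-1]]

```text
time_s: 42.65
position: [0.3884, -0.301, 0.0753]
tcp_rot: [[1.0, 0.02, -0.001], [0.02, -1.0, 0.002], [-0.001, -0.002, -1.0]]
force: [0.3, 0.2, -3.0]
opening: 0.662
```

Call:
play_rows:
  plan:
    - [[-0.02,-0.03,-0.2,0,0,0,-1],[0,0,-0.3,0,0,0,-1],[0,0,-0.2,0,0,0,-1],[0,0,-0.2,0,0,0,-1],[0,0,-0.15,0,0,0,-1],[0,0,-0.11,0,0,0,-1],[0,0,0,0,0,0,-1]]

```text
time_s: 43.35
position: [0.3876, -0.3041, 0.0175]
tcp_rot: [[1.0, 0.018, 0.0], [0.018, -1.0, -0.0], [0.0, 0.0, -1.0]]
force: [0.1, 0.2, -2.3]
opening: 0.66
```

Call:
play_rows:
  plan:
    - [[0,0,0,0,0,0,1],[0,0,0,0,0,0,1],[0,0,0,0,0,0,1],[0,0,0.24,0,0,0,1],[0,0,0.24,0,0,0,1],[0,0,0,0,0,0,1]]

```text
time_s: 43.95
position: [0.3883, -0.305, 0.0436]
tcp_rot: [[1.0, 0.018, 0.003], [0.018, -1.0, -0.003], [0.003, 0.003, -1.0]]
force: [0.9, -0.8, -0.6]
opening: 0.989
```

Run:
```python
from h import *
s,w=snap("wrist"); st(s)
show("yel","wrist",blobs(w,*Y,100,(220,120,420,340)),.053,s)
```

```text
t 43.95 pos [ 0.3883 -0.305   0.0436] jawyaw -88.9 F [ 0.9 -0.8 -0.6] op 0.989
yel wrist px 317 227 [ 401.2 -304.5] [46. 43.] dir 1.2
yel wrist px 317 298 [ 355.5 -305.5] [42.3  7.2] dir 89.9
```

Call:
play_rows:
  plan:
    - [[0,0.02,-0.05,0,0,0,-1],[0,0,0,0,0,0,-1],[0,0,0,0,0,0,-1],[0,0,0,0,0,0,-1],[0,0,0,0,0,0,-1],[0,0,0,0,0,0,-1],[0,0,0,0,0,0,-1],[0,0,0.2,0,0,0,-1],[0,0,0.3,0,0,0,-1],[0,0,0.5,0,0,0,-1],[0,0,0.4,0,0,0,-1],[0,0,0,0,0,0,-1]]

```text
time_s: 45.2
position: [0.3886, -0.3043, 0.1118]
tcp_rot: [[1.0, 0.018, 0.004], [0.018, -1.0, -0.005], [0.004, 0.005, -1.0]]
force: [0.2, -0.0, -0.4]
opening: 0.502
```

Call:
play_rows:
  plan:
    - [[0.1,0.6,0,0,0,0,-1],[0.16,0.75,0,0,0,0,-1],[0.16,0.75,0,0,0,0,-1],[0.16,0.75,0,0,0,0,-1],[0.16,0.75,0,0,0,0,-1],[0.16,0.75,0,0,0,0,-1],[0.16,0.75,0,0,0,0,-1],[0.16,0.75,0,0,0,0,-1],[0.16,0.75,0,0,0,-0.012,-1],[0.16,0.75,0,0,0,-0.012,-1],[0.08,0.75,0,0,0,0,-1],[0.02,0.7,0,0,0,0,-1]]

```text
time_s: 46.4
position: [0.4693, 0.1388, 0.1085]
tcp_rot: [[0.998, -0.057, -0.0], [-0.057, -0.998, 0.0], [-0.0, -0.0, -1.0]]
force: [0.4, 0.4, -0.2]
opening: 0.503
```

Call:
play_rows:
  plan:
    - [[0,0.4,0,0,0,0,-1],[0,0.04,0,0,0,0,-1],[0,0,0,0,0,0,-1]]

```text
time_s: 46.7
position: [0.4687, 0.1592, 0.1086]
tcp_rot: [[0.998, -0.056, -0.001], [-0.056, -0.998, -0.0], [-0.001, 0.0, -1.0]]
force: [0.1, -0.7, -1.0]
opening: 0.5
```

Run:
```python
from h import *
s,w=snap("wrist"); st(s)
show("yel","wrist",blobs(w,*Y,100,(220,120,400,340)),s['position'][2]+.012,s)
show("slab yel","wrist",blobs(w,*Y,60,(385,80,600,290)),.034,s)
```

```text
t 46.7 pos [0.4687 0.1592 0.1086] jawyaw -93.2 F [ 0.1 -0.7 -1. ] op 0.5
yel wrist px 317 227 [482.5 158.4] [43.6 44.7] dir -3.2
yel wrist px 317 300 [436.8 160.8] [43.1  9.6] dir 86.8
yel wrist px 397 195 [498.7 116.5] [43.4  3.4] dir 1.4
slab yel wrist px 419 194 [469.1  74.5] [47.2 69.2] dir -2.7
slab yel wrist px 506 194 [464.3 -12.2] [54.4 69.2] dir -3.1
```

Call:
play_rows:
  plan:
    - [[0,0,-0.5,0,0,0,-1],[0,0,-0.5,0,0,0,-1],[0,0,-0.35,0,0,0,-1],[0,0,-0.2,0,0,0,-1],[0,0,-0.11,0,0,0,-1],[0,0,-0.05,0,0,0,-1],[0,0,0,0,0,0,-1]]

```text
time_s: 47.45
position: [0.4697, 0.1588, 0.0238]
tcp_rot: [[0.998, -0.058, 0.0], [-0.058, -0.998, 0.0], [0.0, -0.0, -1.0]]
force: [-0.7, 0.7, -1.1]
opening: 0.499
```

Call:
play_rows:
  plan:
    - [[0,0,0,0,0,0,0.4],[0,0,0,0,0,0,0.4],[0,0,0.1,0,0,0,0.4],[0,0,0.6,0,0,0,0.4],[0,0,0.8,0,0,0,1],[-0.1,-0.6,0,0,0,0.012,1],[-0.16,-0.75,0,0,0,0.012,1],[-0.16,-0.8,0,0,0,0,1],[-0.16,-0.8,0,0,0,0,1],[-0.16,-0.8,0,0,0,0,1],[-0.16,-0.8,0,0,0,0,1],[-0.16,-0.8,0,0,0,0,1]]

```text
time_s: 48.65
position: [0.4161, -0.11, 0.0992]
tcp_rot: [[1.0, 0.019, 0.001], [0.019, -1.0, -0.001], [0.001, 0.001, -1.0]]
force: [1.1, -0.0, 0.5]
opening: 1.002
```

Call:
play_rows:
  plan:
    - [[-0.16,-0.8,0,0,0,0,1],[-0.16,-0.8,0,0,0,0,1],[-0.16,-0.8,0,0,0,0,1],[-0.16,-0.8,0,0,0,0,1],[-0.08,-0.5,0,0,0,0,1],[0,-0.17,0,0,0,0,1],[0,0,0,0,0,0,1],[0,0,0,0,0,0,1]]

```text
time_s: 49.45
position: [0.3801, -0.3002, 0.0986]
tcp_rot: [[1.0, 0.019, -0.001], [0.019, -1.0, 0.002], [-0.001, -0.002, -1.0]]
force: [-0.4, -0.6, -0.3]
opening: 1.001
```

Run:
```python
from h import *
s,w=snap("wrist"); st(s); t=capture("top")
show("yel","top",blobs(t,*Y,60,(200,190,340,280)),.034)
show("brass","wrist",blobs(w,*Y,60,(250,150,400,260)),.031,s)
```

```text
t 49.45 pos [ 0.3801 -0.3002  0.0986] jawyaw -88.9 F [-0.4 -0.6 -0.3] op 1.001
yel top px 247 231 [465.8 157.5] [44.4 67.2] dir -3.1
yel top px 276 232 [465.3  71.2] [43.5 67.1] dir -4.2
yel top px 306 235 [460.5 -19.3] [43.5 67. ] dir -3.8
brass wrist px 322 198 [ 386. -304.] [14.6 18.8] dir -64.8
```

All three moulds are on the slab. I'm fetching the last empty frame.

Call:
play_rows:
  plan:
    - [[0.15,-0.05,-0.5,0,0,0,1],[0,0,-0.5,0,0,0,1],[0,0,-0.4,0,0,0,1],[0,0,-0.22,0,0,0,1],[0,0,0,0,0,0,1],[0,0,0,0,0,0,-1],[0,0,0,0,0,0,-1],[0,0,0,0,0,0,-1],[0,0,0,0,0,0,-1],[0,0,0,0,0,0,-1]]

```text
time_s: 50.55
position: [0.3879, -0.3044, 0.0181]
tcp_rot: [[1.0, 0.018, 0.0], [0.018, -1.0, -0.0], [0.0, 0.0, -1.0]]
force: [0.3, 2.4, 3.7]
opening: 0.663
```

Call:
play_rows:
  plan:
    - [[0,0,0.3,0,0,0,-1],[0,0,0.5,0,0,0,-1],[0,0,0.6,0,0,0,-1],[0,0,0.7,0,0,0,-1],[0.1,0.5,0.4,0,0,0,-1],[0.2,0.7,0.3,0,0,0,-1],[0.2,0.8,0,0,0,0,-1],[0.2,0.8,0,0,0,0,-1],[0.2,0.8,0,0,0,0,-1],[0.2,0.8,0,0,0,0,-1],[0.2,0.8,0,0,0,0,-1],[0.1,0.8,0,0,0,0,-1]]

```text
time_s: 51.75
position: [0.4584, -0.003, 0.1576]
tcp_rot: [[1.0, 0.018, 0.001], [0.018, -1.0, -0.0], [0.001, 0.0, -1.0]]
force: [0.6, 0.0, -2.2]
opening: 0.661
```

Call:
play_rows:
  plan:
    - [[0,0.8,0,0,0,0,-1],[0,0.8,0,0,0,0,-1],[0,0.8,0,0,0,0,-1],[0,0.7,0,0,0,0,-1],[0,0.5,0,0,0,0,-1],[0,0.2,0,0,0,0,-1],[0,0,0,0,0,0,-1]]

```text
time_s: 52.45
position: [0.4574, 0.1863, 0.1574]
tcp_rot: [[1.0, 0.021, -0.0], [0.021, -1.0, -0.0], [-0.0, 0.0, -1.0]]
force: [0.5, -1.6, -2.3]
opening: 0.66
```

Run:
```python
from h import *
s,w=snap("wrist","w10"); st(s); hole(w,s)
```

```text
t 52.45 pos [0.4574 0.1863 0.1574] jawyaw -88.8 F [ 0.5 -1.6 -2.3] op 0.66
hole px 317 244 23.4 rel TCP [-0.0026 -0.0001 -0.005 ]
```

View pics/w10.png

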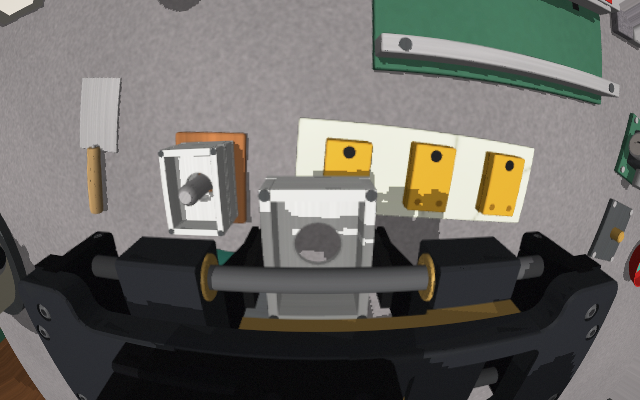

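The wrist view shows two stacked frames on the shaft at px (197,188), three moulds lined up on the slab, and the last frame's hole at (317,244).

Call:
play_rows:
  plan:
    - [[0.04,0.5,0,0,0,0,-1],[0,0.7,0,0,0,0,-1],[0,0.65,0,0,0,0,-1],[0,0.36,-0.1,0,0,0,-1],[0,0.1,-0.4,0,0,0,-1],[0,0,0,0,0,0,-1],[0,0,0,0,0,0,-1]]

```text
time_s: 53.2
position: [0.4597, 0.2995, 0.1322]
tcp_rot: [[1.0, 0.017, -0.002], [0.017, -1.0, -0.001], [-0.002, 0.001, -1.0]]
force: [-0.1, 0.7, -2.0]
opening: 0.665
```

Call:
play_rows:
  plan:
    - [[-0.01,0.02,-0.4,0,0,0,-1],[0,0,-0.3,0,0,0,-1],[0,0,-0.2,0,0,0,-1],[0,0,-0.1,0,0,0,-1],[0,0,-0.1,0,0,0,-1],[0,0,-0.05,0,0,0,-1],[0,0,0,0,0,0,-1]]

```text
time_s: 53.9
position: [0.4595, 0.302, 0.0751]
tcp_rot: [[1.0, 0.018, 0.0], [0.018, -1.0, 0.0], [0.0, -0.0, -1.0]]
force: [1.2, -0.3, -3.1]
opening: 0.667
```

Call:
play_rows:
  plan:
    - [[0,0,0,0,0,0,1],[0,0,0,0,0,0,1],[0,0,0,0,0,0,1],[0,0,0.4,0,0,0,1],[0,0,0.7,0,0,0,1],[0,0,0.7,0,0,0,1],[0,0,0.7,0,0,0,1],[-0.1,-0.6,0.4,0,0,0,1],[-0.1,-0.8,0.2,0,0,0,1],[-0.1,-0.8,0,0,0,0,1],[-0.1,-0.8,0,0,0,0,1],[-0.1,-0.7,0,0,0,0,1]]

```text
time_s: 55.1
position: [0.434, 0.1155, 0.2306]
tcp_rot: [[1.0, 0.018, 0.001], [0.018, -1.0, -0.0], [0.001, 0.0, -1.0]]
force: [1.1, 0.0, 0.4]
opening: 1.001
```

Call:
play_rows:
  plan:
    - [[0,-0.3,0,0,0,0,1],[0,0,0,0,0,0,1],[0,0,0,0,0,0,1],[0,0,0,0,0,0,1]]

```text
time_s: 55.5
position: [0.4345, 0.1028, 0.2302]
tcp_rot: [[1.0, 0.019, 0.0], [0.019, -1.0, 0.0], [0.0, -0.0, -1.0]]
force: [0.4, 1.2, -0.4]
opening: 1.004
```

Run:
```python
from h import *
s,w=snap("wrist","w11"); st(s); _,sc=snap("scene")
show("yel","wrist",blobs(w,*Y,100,(100,60,640,290)),.034,s)
show("slab","wrist",blobs(w,(0,0,160),(180,40,255),800),.012,s,3)
b=blobs(sc,(0,160,100),(8,255,255),20,(230,220,300,275))
(u,v),r=cv2.minEnclosingCircle(b[0]); print("knob",on("scene",u,v,.216))
o=np.zeros((400,800,3),np.uint8); o[:,:400]=cv2.resize(w[60:310,80:330],(400,400)); o[:,400:]=cv2.resize(sc[150:330,220:400],(400,400),interpolation=2)
cv2.imwrite("pics/c11.png",cv2.cvtColor(o,cv2.COLOR_RGB2BGR))
```

```text
t 55.5 pos [0.4345 0.1028 0.2302] jawyaw -88.9 F [ 0.4  1.2 -0.4] op 1.004
yel wrist px 344 142 [467.5  72.1] [43.4 67.6] dir -3.1
yel wrist px 271 141 [468.1 157.8] [43.7 67.6] dir -3.8
yel wrist px 416 149 [462.7 -16. ] [47.7 67.5] dir -2.9
slab wrist px 340 141 [466.   70.9] [283.8  96.7] dir 86.7
slab wrist px 414 39 [605.3 -44.6] [ 17.5 362.1] dir -89.0
slab wrist px 139 160 [442.7 355.4] [ 76.6 108. ] dir -0.9
knob [ 0.5717651  -0.33908495  0.216     ]
```

View pics/c11.png

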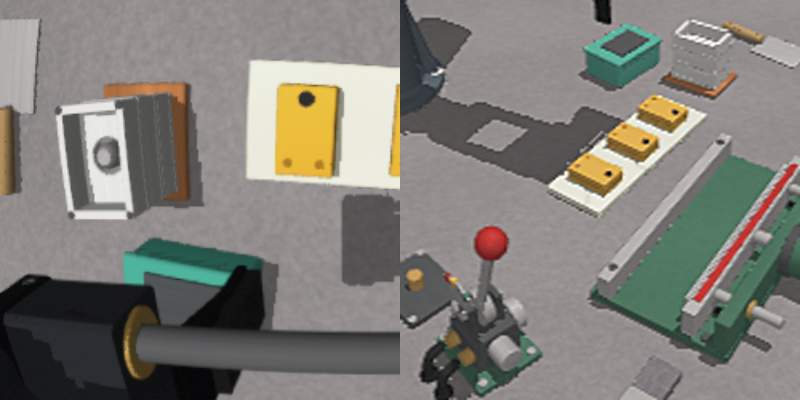

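The picture shows three frames stacked level with the shaft tip in the top hole, three moulds flat on the slab, the lever in FLOAT and the clamp open. I'm handing in.

```bash
python3 -c "
from rig import *
print(hand_in())"
```

```text
the job is handed in; nothing more can be done
None
```

The job is done and handed in at about 55 s; the hand-in gives no verdict.

I pushed the lever from HOLD into FLOAT, and the clamp jaw drew back about 14 mm. All three frames held moulds, so each went over the knock-out post. I laid each mould on the slab and slid each empty frame onto the storage shaft.

Mould 2 was knocked about 30 mm after I laid it, leaving it overhanging the slab's far edge. I re-gripped it and set it back in line.

My last checks before handing in:
- **Lever:** the knob is still at its FLOAT position, (0.572, -0.339).
- **Moulds:** all three lie flat, with centres within about 5 mm of the slab's centre line and about 86–88 mm apart.
- **Frames:** three are stacked level, with the shaft tip showing in the top frame's hole. The last one was released at about the height expected for the third layer.
- **Gripper:** open and clear of everything.
- **Bystanders:** none appeared disturbed in the pictures, though I did not measure them.

The only disagreement was 2–3 mm between the two cameras on the slab and storage positions, well inside the tolerances.

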